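# Check the glaze on butter-dish lids

### The arm

A 7-joint arm with a two-finger parallel gripper is mounted at the origin on the work surface. World frame = base frame: x ahead of the robot, y to its left, z up, the work surface at z = 0. Lengths are in m, angles in rad, forces in N, time in s.
With the tool pointing down it reaches from about 0.4 to 0.85 m from the base axis. Payload 10.4 kg.
Tool frame: the origin (TCP) lies on the mounting face of the last link; the fingertips stand r.tips_ahead ahead of it and the grasp point (between the pads) lies 164 mm ahead of it (r.tips_ahead is the distance from the TCP to the fingertips, in m); z points along the fingers, y is the line along which they close (so a half turn about z gives the same grasp; the last joint's range is limited). The gripper opens to 87 mm and grips with 3 to 60 N. Pads are 19 mm wide; open, the fingers measure 117 mm over their backs; the gripper's body (75 mm by 190 mm) begins 51 mm behind the grasp point.
Start: joints at [-1.294, 0.332, -0.065, 1.46, 0.022, 1.35, -0.088], TCP at [0.185, 0.597, 0.405] pointing down, gripper open.
Joint ranges: [-2.6, 2.6], [-0.5, 2.12], [-1.47, 1.34], [0.16, 2.42], [-1.27, 4.41], [0.06, 2.06], [-2.6, 2.6]. Speed limits (rad/s): [2.22, 2.22, 2.79, 2.79, 3.14, 3.14, 3.14].

### API

Orientations are given as a unit quaternion [x, y, z, w].
In Python, from bench import telemetry, imaging, job, r gives the robot as it stands.
- The arm moves only by the tool move_arm, never from a script. Its argument "steps" is a list of rows, each an object of numbers: "dx", "dy", "dz": the shift along the tool's x, y, z in cm; "spin": the turn about the tool's z in rad. In form: [{"dx": .., "dy": .., "dz": .., "spin": ..}, ...]. A call has 1 to 12 rows; each row shifts and turns the commanded pose from where the row before left it, along the tool's axes as they then stand; what a row does not reach is not made up. A row lasts 1/10 s, in which the tool goes at most 50 mm and 8.59 degrees, less where a joint would pass 70% of its speed; a pose out of reach is approached as far as the arm can. A call with a gripper value outside its range is refused whole. "claw" is the finger opening in cm, from 0 to 8.7, set as the call begins (left out, the last holds). The fingers move at their own pace and stop on an object; "squeeze" is the grip in N (left out, the last holds). Time passes only in rows, so rows that do not move let the fingers close. It gives the time, the measured TCP pose, the force, the opening and the grip force at its end, in the units of the state.
- telemetry.read_state(): the state, without advancing time (a new reading comes with each control period).
- imaging.camera(name): name is "side" or "top" or "wrist"; returns a dict with "img" (384x512x3 uint8, red, green, blue), "camera_matrix" (3x3 intrinsics, pixels), "R" (3x3) and "t" (3): a world point X has camera coordinates R X + t. Camera axes: x right, y down, z forward; pixel columns grow to the right and rows downward; lengths in m; the calibration is good to about 2 mm. A picture is of the moment at which its call begins. There is no depth.
- job.close_job(): hands the job in; it is judged then, once.
The state is a dict: "time": time; "joint_positions": joint angles; "joint_vel": joint speeds; "joint_torque": joint torques, N m; "ee_pos": TCP position; "eef_rot": TCP orientation; "ft_force": force on the tool from outside, world axes, zero at the start; "torque": the same for the moment, N m; "width": finger opening in m; "grip_force": force on a finger pad.
Only numpy, scipy, OpenCV 4.12 (cv2) and the standard library are available. Lean on these libraries where they do the work, as an engineer would, in place of code of your own. Each camera call takes 0.05 s, during which the arm holds its last target. There are 200 camera calls.

### The job

Press the red button so that the gauge case springs fully open, and seat every butter-dish lid on the bench flat and square in a pocket of the plaster nest, one lid to a pocket. Then, with each lid seated, hold the gauge upright and touch its spring tip gently to the black dot and then the yellow dot, pausing about half a second on each: the white lid first, then the blue, then the terracotta, passing over any that is not there. Finally lay the gauge back in its cradle in the case, upright as you found it, with the case left open and all lids still seated, and do not shift the brush box, bowl, jar or mug.

Things in the scene. Friction and masses are not known exactly. Their poses are not given: they have to be found in the camera images.
- lid_white: white glazed ceramic butter-dish lid, a rigid block 110 x 76 x 32 mm (own x, y, z), about 0.25 kg, with a bar handle in the middle of its top, 44 mm long along x, 14 mm wide in y, 27 mm tall above the top, its top 59 mm above the underside. Origin: middle of the underside; z up. A black dot lies 40 mm from the middle on -x, a yellow dot 40 mm on +x. Lies flat on the bench at the start. May be absent.
- lid_blue: blue glazed ceramic butter-dish lid, a rigid block 110 x 76 x 32 mm (own x, y, z), about 0.25 kg, with a bar handle in the middle of its top, 44 mm long along x, 14 mm wide in y, 27 mm tall above the top, its top 59 mm above the underside. Origin: middle of the underside; z up. A black dot lies 40 mm from the middle on -x, a yellow dot 40 mm on +x. Lies flat on the bench at the start. May be absent.
- lid_terracotta: terracotta glazed ceramic butter-dish lid, a rigid block 110 x 76 x 32 mm (own x, y, z), about 0.25 kg, with a bar handle in the middle of its top, 44 mm long along x, 14 mm wide in y, 27 mm tall above the top, its top 59 mm above the underside. Origin: middle of the underside; z up. A black dot lies 40 mm from the middle on -x, a yellow dot 40 mm on +x. Lies flat on the bench at the start. May be absent.
- white_black (a point): centre of the black dot (14 mm across, on a white paper disc) on top of the white lid, on the surface, 32 mm above the lid's underside
- white_yellow (a point): centre of the yellow dot (14 mm across, on a white paper disc) on top of the white lid, on the surface, 32 mm above the lid's underside
- blue_black (a point): centre of the black dot (14 mm across, on a white paper disc) on top of the blue lid, on the surface, 32 mm above the lid's underside
- blue_yellow (a point): centre of the yellow dot (14 mm across, on a white paper disc) on top of the blue lid, on the surface, 32 mm above the lid's underside
- terracotta_black (a point): centre of the black dot (14 mm across, on a white paper disc) on top of the terracotta lid, on the surface, 32 mm above the lid's underside
- terracotta_yellow (a point): centre of the yellow dot (14 mm across, on a white paper disc) on top of the terracotta lid, on the surface, 32 mm above the lid's underside
- nest: fixed white plaster block 150 x 300 x 24 mm (x, y, z) with three equal rectangular pockets in a row along its y, 96 mm apart. Origin: middle of its underside. Each pocket is 114 mm along x by 80 mm along y and 14 mm deep (2 mm of play on each side of a lid, 2 mm lead-in chamfer); its floor is 10 mm above the bench. Any lid fits any pocket, either way round; with fewer lids some pockets stay empty
- pocket0 (a point): middle of the floor of pocket 0 of the nest, at y = -96 mm in the nest's frame; axes as the nest
- pocket1 (a point): middle of the floor of pocket 1 of the nest, at y = 0 mm in the nest's frame; axes as the nest
- pocket2 (a point): middle of the floor of pocket 2 of the nest, at y = 96 mm in the nest's frame; axes as the nest
- case: fixed blue gauge case, origin: middle of the underside of its chest. Chest 100 (x) x 120 (y) mm, its walls 58 mm high; under the closed lid (top 103 mm high) stands a grey cradle holding the gauge. On its front (-x) side a ledge 58 mm high reaches to x = -127 mm, carrying the release button. The lid hinges on the far (+x) rim
- cradle (a point): rest point of the gauge in the case, 66 mm above the bench, axes as the case: the underside of the gauge's bar rests here on two posts, bar along the case's y, between low cheeks 10 mm high at the bar's two ends (2.5 mm of play on each side). The middle 50 mm of the bar stands free for the fingers, above the chest walls
- release_top (a point): middle of the top of the red release button, 28 mm across, in a black collar on the ledge of the case, 80 mm above the bench; pressed straight down, travel 6 mm, 5 N fully down; it springs back, and pressing it unlatches the lid, which springs open by itself
- case_lid (a joint): angle of the case's lid: 0 shut and latched (a small lift is play), 2.3 rad open at its stop, leaning far back behind the case, its edge 135 mm above the bench; it stays open. Clear of a closed gripper pointing down on the button
- lid_edge (a point): middle of the lower front edge of the case's lid, 100 mm from the hinge, 58 mm above the bench when shut
- gauge: glaze gauge, 0.135 kg: an orange grip bar 24 mm (own x) x 80 mm (y) x 30 mm high, under its middle a black collar 22 mm across and 14 mm long, then a steel stylus 9 mm across pointing down. Origin: middle of the bar's underside; z up along the bar's height, away from the tip. Lies in the cradle at the start
- gauge_tip (a point): tip of the stylus, 55 mm straight below the gauge's origin when free. The stylus is sprung: it gives 12 mm in all, about 0.75 N at first and 0.5 N more for each mm (3 N at 4.5 mm)
- brush_box: bystander: pale blue open box 120 x 170 x 75 mm with brushes standing out to about 190 mm, on the other side of the bench from the case. Origin: middle of its underside
- bowl: bystander: white bowl 100 mm across, 45 mm high, origin at its underside
- glaze_jar: bystander: jar 72 mm across, 100 mm high, origin at its underside
- mug: bystander: blue mug 80 mm across, 90 mm high, origin at its underside

How it is judged:
On the way, in this order (a step that is already met when the one before it is completed fails the run):
1. the gauge case is sprung open to its stop with the release button (value of joint case_lid above 2.1 rad), for 0.2 s.
2. the gauge tip rests on the black dot of the white lid, the lid seated in a pocket and the gauge upright (distance between gauge_tip and white_black below 0.007 m and contact force between gauge and lid_white above 0.4 N and angle between the z axis of gauge and the z axis of lid_white, either way round below 0.25 rad and ((horizontal distance between lid_white and pocket0 below 0.006 m and z of lid_white in the frame of pocket0 below 0.003 m and angle between lid_white's own z axis and vertical below 0.04 rad and angle between the x axis of lid_white and the x axis of pocket0, either way round below 0.08 rad) or (horizontal distance between lid_white and pocket1 below 0.006 m and z of lid_white in the frame of pocket1 below 0.003 m and angle between lid_white's own z axis and vertical below 0.04 rad and angle between the x axis of lid_white and the x axis of pocket1, either way round below 0.08 rad) or (horizontal distance between lid_white and pocket2 below 0.006 m and z of lid_white in the frame of pocket2 below 0.003 m and angle between lid_white's own z axis and vertical below 0.04 rad and angle between the x axis of lid_white and the x axis of pocket2, either way round below 0.08 rad))), for 0.2 s.
3. the gauge tip rests on the yellow dot of the white lid, the lid seated in a pocket and the gauge upright (distance between gauge_tip and white_yellow below 0.007 m and contact force between gauge and lid_white above 0.4 N and angle between the z axis of gauge and the z axis of lid_white, either way round below 0.25 rad and ((horizontal distance between lid_white and pocket0 below 0.006 m and z of lid_white in the frame of pocket0 below 0.003 m and angle between lid_white's own z axis and vertical below 0.04 rad and angle between the x axis of lid_white and the x axis of pocket0, either way round below 0.08 rad) or (horizontal distance between lid_white and pocket1 below 0.006 m and z of lid_white in the frame of pocket1 below 0.003 m and angle between lid_white's own z axis and vertical below 0.04 rad and angle between the x axis of lid_white and the x axis of pocket1, either way round below 0.08 rad) or (horizontal distance between lid_white and pocket2 below 0.006 m and z of lid_white in the frame of pocket2 below 0.003 m and angle between lid_white's own z axis and vertical below 0.04 rad and angle between the x axis of lid_white and the x axis of pocket2, either way round below 0.08 rad))), for 0.2 s.
4. the gauge tip rests on the black dot of the blue lid, the lid seated in a pocket and the gauge upright (distance between gauge_tip and blue_black below 0.007 m and contact force between gauge and lid_blue above 0.4 N and angle between the z axis of gauge and the z axis of lid_blue, either way round below 0.25 rad and ((horizontal distance between lid_blue and pocket0 below 0.006 m and z of lid_blue in the frame of pocket0 below 0.003 m and angle between lid_blue's own z axis and vertical below 0.04 rad and angle between the x axis of lid_blue and the x axis of pocket0, either way round below 0.08 rad) or (horizontal distance between lid_blue and pocket1 below 0.006 m and z of lid_blue in the frame of pocket1 below 0.003 m and angle between lid_blue's own z axis and vertical below 0.04 rad and angle between the x axis of lid_blue and the x axis of pocket1, either way round below 0.08 rad) or (horizontal distance between lid_blue and pocket2 below 0.006 m and z of lid_blue in the frame of pocket2 below 0.003 m and angle between lid_blue's own z axis and vertical below 0.04 rad and angle between the x axis of lid_blue and the x axis of pocket2, either way round below 0.08 rad))), for 0.2 s.
5. the gauge tip rests on the yellow dot of the blue lid, the lid seated in a pocket and the gauge upright (distance between gauge_tip and blue_yellow below 0.007 m and contact force between gauge and lid_blue above 0.4 N and angle between the z axis of gauge and the z axis of lid_blue, either way round below 0.25 rad and ((horizontal distance between lid_blue and pocket0 below 0.006 m and z of lid_blue in the frame of pocket0 below 0.003 m and angle between lid_blue's own z axis and vertical below 0.04 rad and angle between the x axis of lid_blue and the x axis of pocket0, either way round below 0.08 rad) or (horizontal distance between lid_blue and pocket1 below 0.006 m and z of lid_blue in the frame of pocket1 below 0.003 m and angle between lid_blue's own z axis and vertical below 0.04 rad and angle between the x axis of lid_blue and the x axis of pocket1, either way round below 0.08 rad) or (horizontal distance between lid_blue and pocket2 below 0.006 m and z of lid_blue in the frame of pocket2 below 0.003 m and angle between lid_blue's own z axis and vertical below 0.04 rad and angle between the x axis of lid_blue and the x axis of pocket2, either way round below 0.08 rad))), for 0.2 s.
6. the gauge tip rests on the black dot of the terracotta lid, the lid seated in a pocket and the gauge upright (distance between gauge_tip and terracotta_black below 0.007 m and contact force between gauge and lid_terracotta above 0.4 N and angle between the z axis of gauge and the z axis of lid_terracotta, either way round below 0.25 rad and ((horizontal distance between lid_terracotta and pocket0 below 0.006 m and z of lid_terracotta in the frame of pocket0 below 0.003 m and angle between lid_terracotta's own z axis and vertical below 0.04 rad and angle between the x axis of lid_terracotta and the x axis of pocket0, either way round below 0.08 rad) or (horizontal distance between lid_terracotta and pocket1 below 0.006 m and z of lid_terracotta in the frame of pocket1 below 0.003 m and angle between lid_terracotta's own z axis and vertical below 0.04 rad and angle between the x axis of lid_terracotta and the x axis of pocket1, either way round below 0.08 rad) or (horizontal distance between lid_terracotta and pocket2 below 0.006 m and z of lid_terracotta in the frame of pocket2 below 0.003 m and angle between lid_terracotta's own z axis and vertical below 0.04 rad and angle between the x axis of lid_terracotta and the x axis of pocket2, either way round below 0.08 rad))), for 0.2 s.
7. the gauge tip rests on the yellow dot of the terracotta lid, the lid seated in a pocket and the gauge upright (distance between gauge_tip and terracotta_yellow below 0.007 m and contact force between gauge and lid_terracotta above 0.4 N and angle between the z axis of gauge and the z axis of lid_terracotta, either way round below 0.25 rad and ((horizontal distance between lid_terracotta and pocket0 below 0.006 m and z of lid_terracotta in the frame of pocket0 below 0.003 m and angle between lid_terracotta's own z axis and vertical below 0.04 rad and angle between the x axis of lid_terracotta and the x axis of pocket0, either way round below 0.08 rad) or (horizontal distance between lid_terracotta and pocket1 below 0.006 m and z of lid_terracotta in the frame of pocket1 below 0.003 m and angle between lid_terracotta's own z axis and vertical below 0.04 rad and angle between the x axis of lid_terracotta and the x axis of pocket1, either way round below 0.08 rad) or (horizontal distance between lid_terracotta and pocket2 below 0.006 m and z of lid_terracotta in the frame of pocket2 below 0.003 m and angle between lid_terracotta's own z axis and vertical below 0.04 rad and angle between the x axis of lid_terracotta and the x axis of pocket2, either way round below 0.08 rad))), for 0.2 s.
At the end, for the whole second after the job is handed in: Every present lid lies in a pocket (within 6 mm of its middle, underside within 3 mm of its floor, level and square to it), the gauge rests upright in its cradle (within 7 mm, 0.08 rad), the case is open at its stop (over 2.1 rad), and all is at rest (((horizontal distance between lid_white and pocket0 below 0.006 m and z of lid_white in the frame of pocket0 below 0.003 m and angle between lid_white's own z axis and vertical below 0.04 rad and angle between the x axis of lid_white and the x axis of pocket0, either way round below 0.08 rad) or (horizontal distance between lid_white and pocket1 below 0.006 m and z of lid_white in the frame of pocket1 below 0.003 m and angle between lid_white's own z axis and vertical below 0.04 rad and angle between the x axis of lid_white and the x axis of pocket1, either way round below 0.08 rad) or (horizontal distance between lid_white and pocket2 below 0.006 m and z of lid_white in the frame of pocket2 below 0.003 m and angle between lid_white's own z axis and vertical below 0.04 rad and angle between the x axis of lid_white and the x axis of pocket2, either way round below 0.08 rad)) and ((horizontal distance between lid_blue and pocket0 below 0.006 m and z of lid_blue in the frame of pocket0 below 0.003 m and angle between lid_blue's own z axis and vertical below 0.04 rad and angle between the x axis of lid_blue and the x axis of pocket0, either way round below 0.08 rad) or (horizontal distance between lid_blue and pocket1 below 0.006 m and z of lid_blue in the frame of pocket1 below 0.003 m and angle between lid_blue's own z axis and vertical below 0.04 rad and angle between the x axis of lid_blue and the x axis of pocket1, either way round below 0.08 rad) or (horizontal distance between lid_blue and pocket2 below 0.006 m and z of lid_blue in the frame of pocket2 below 0.003 m and angle between lid_blue's own z axis and vertical below 0.04 rad and angle between the x axis of lid_blue and the x axis of pocket2, either way round below 0.08 rad)) and ((horizontal distance between lid_terracotta and pocket0 below 0.006 m and z of lid_terracotta in the frame of pocket0 below 0.003 m and angle between lid_terracotta's own z axis and vertical below 0.04 rad and angle between the x axis of lid_terracotta and the x axis of pocket0, either way round below 0.08 rad) or (horizontal distance between lid_terracotta and pocket1 below 0.006 m and z of lid_terracotta in the frame of pocket1 below 0.003 m and angle between lid_terracotta's own z axis and vertical below 0.04 rad and angle between the x axis of lid_terracotta and the x axis of pocket1, either way round below 0.08 rad) or (horizontal distance between lid_terracotta and pocket2 below 0.006 m and z of lid_terracotta in the frame of pocket2 below 0.003 m and angle between lid_terracotta's own z axis and vertical below 0.04 rad and angle between the x axis of lid_terracotta and the x axis of pocket2, either way round below 0.08 rad)) and linear speed of each of lid_white, lid_blue, lid_terracotta, gauge below 0.02 m/s and value of joint case_lid above 2.1 rad and distance between gauge and cradle below 0.007 m and angle between gauge's own z axis and vertical below 0.08 rad); the robot touches nothing.
It fails at once if a bystander (brush box, bowl, jar or mug) is shifted more than 30 mm (distance of any of brush_box, bowl, glaze_jar, mug from where it was at the start of the episode above 0.03 m).
It fails at once if the gauge is pressed on a lid with more than 20 N (contact force between gauge and lid_white above 20 N or contact force between gauge and lid_blue above 20 N or contact force between gauge and lid_terracotta above 20 N).
Of lid_white, lid_blue, lid_terracotta only 2 to 3 are there at a start; the rules pass over those that are not, and their reading is None.
At some moment in a run one of lid_white, lid_blue, lid_terracotta may be knocked a few centimetres aside while the robot is not near it.
It also fails if it takes over 210 s, if anything falls off the work surface, if the arm or the gripper's body presses on something with over 40 N, if the wrist force passes 120 N, or if a joint passes its speed limit or range.

## Working session

There is one attempt and no reset: what is moved stays moved. The work goes in short steps, Python scripts to look and compute and a tool call to move; the robot and the scene stay as the last step left them, time stands still between calls to the robot, and variables do not carry over. Pictures are saved under pics/ and viewed, at most 14 in all, crops included, and the job is handed in when it is done.

Besides the shell and the picture viewer there is one more tool, called after "Emit:" as a command line: name --argument value ..., lists and objects as JSON in quotes. move_arm: Moves the arm, as the interface text tells. Its arguments: {"type":"object","properties":{"steps":{"type":"array","items":{"type":"object","properties":{"dx":{"type":"number"},"dy":{"type":"number"},"dz":{"type":"number"},"spin":{"type":"number"}}}},"claw":{"type":"number"},"squeeze":{"type":"number"}},"required":["steps"]}

```bash
mkdir -p pics; ls; python3 - <<'E'
from bench import telemetry, imaging, job, r
import cv2
s=telemetry.read_state(); print({k:(s[k]) for k in('time','ee_pos','eef_rot','width','ft_force')}, r.tips_ahead)
for n in('top','side'):
    c=imaging.camera(n); cv2.imwrite(f'pics/{n}0.png',cv2.resize(c['img'][:,:,::-1],(800,600)))
    print(n,c['camera_matrix'],c['R'],c['t'])
E
```

```text
pics
{'time': 0.0, 'ee_pos': array([0.18456203, 0.5969759 , 0.40396478]), 'eef_rot': array([ 1.49361924e-01,  9.88782329e-01, -7.17517113e-04, -8.06142380e-05]), 'width': 0.08729753083399794, 'ft_force': array([-0.15889639,  0.56143064, -0.28540768])} 0.1822
top [[490.27991099   0.         252.30432376]
 [  0.         490.27991099 195.07505912]
 [  0.           0.           1.        ]] [[ 0.02402664 -0.99969908  0.00494728]
 [-0.9977437  -0.02428939 -0.06259015]
 [ 0.06269148 -0.00343229 -0.99802705]] [-0.00904412  0.60731764  1.19669722]
side [[377.75070988   0.         253.25768763]
 [  0.         377.75070988 189.91912298]
 [  0.           0.           1.        ]] [[ 0.90799544 -0.41871523 -0.014894  ]
 [-0.27999917 -0.57997416 -0.76500355]
 [ 0.3116805   0.69879004 -0.64385382]] [-0.53369037  0.21306814  0.78210852]
```

View pics/top0.png

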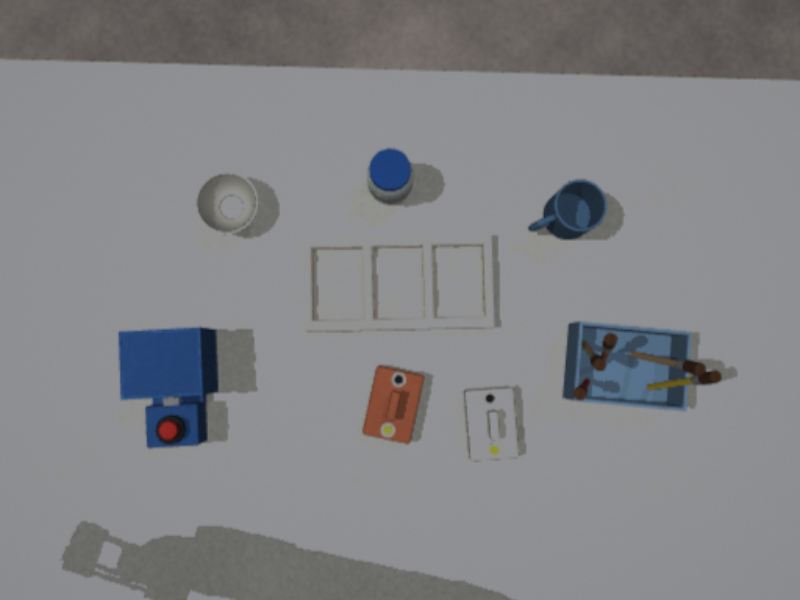

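View pics/side0.png

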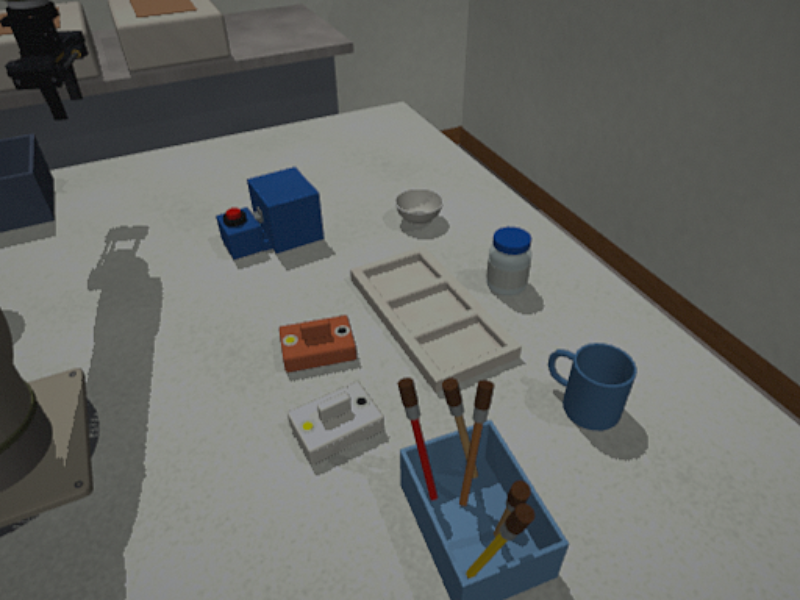

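The top view shows a white lid (black dot at 490,398) and a terracotta lid (398,379). The blue lid is absent. The red button is at (169,430), the nest at about (400,285), and the brush box is on the right. The side view agrees.

```bash
cat >h.py <<'E'
from bench import telemetry, imaging, job, r
import numpy as np, cv2
from scipy.spatial.transform import Rotation as Ro
def plane(c,uv,z):
    K,R,t=c['camera_matrix'],c['R'],c['t']; uv=np.atleast_2d(uv).astype(float)
    d=np.c_[uv,np.ones(len(uv))]@np.linalg.inv(K).T@R; o=-R.T@t
    return (o+d*((z-o[2])/d[:,2])[:,None])[:,:2]
HSV={'red':((0,170,90),(4,255,255)),'terra':((4,120,60),(14,255,255)),'yellow':((25,120,90),(35,255,255)),
     'case':((108,170,40),(122,255,255)),'black':((0,0,0),(180,255,60)),'orange':((8,180,120),(22,255,255))}
def blobs(c,col,amin=10,box=None):
    h=cv2.cvtColor(c['img'],cv2.COLOR_RGB2HSV); m=cv2.inRange(h,*HSV[col])
    if box: k=np.zeros_like(m);x0,y0,x1,y1=box;k[y0:y1,x0:x1]=255;m&=k
    n,_,st,ce=cv2.connectedComponentsWithStats(m)
    return [(ce[i],st[i,4]) for i in range(1,n) if st[i,4]>=amin]
def go(p,yaw=None,off=.164):
    """tool-axis shift (cm) and spin bringing the grasp point to p; yaw: wanted tool-y direction (mod pi)"""
    s=telemetry.read_state(); M=Ro.from_quat(s['eef_rot']).as_matrix()
    g=s['ee_pos']+M[:,2]*off; sp=0
    if yaw is not None:
        a=np.arctan2(M[1,1],M[0,1]); sp=-((yaw-a+np.pi/2)%np.pi-np.pi/2)
    d=M.T@(np.array(p)-g)*100
    print('grasp',g.round(4),'shift cm',d.round(2),'spin',round(sp,3),'q7',s['joint_positions'][6].round(2),'tilt',(M[:,2]).round(3))
E
python3 - <<'E'
from h import *
c=imaging.camera('top')
for col,z in(('red',.08),('yellow',.032),('black',.032),('case',.103),('terra',.032)):
    for ce,a in blobs(c,col,12): print(col,ce.round(1),a,plane(c,ce,z).round(4))
s=.64
# pocket corners of nest (rim), outer block corners, picked from view
for n,uv in dict(btm=[(306,330),(494,327)],top=[(309,247),(490,236)]).items(): print(n,plane(c,np.array(uv)*s,.024).round(4))
# case top corners
print(plane(c,np.array([(119,331),(201,328),(203,397),(121,399)])*s,.103).round(4))
crop=c['img'][135:290,180:345]; cv2.imwrite('pics/crop1.png',cv2.resize(crop[:,:,::-1],None,fx=3.8,fy=3.8,interpolation=cv2.INTER_CUBIC))
E
```

```text
red [107.1 275. ] 101 [[0.4089 0.3393]]
yellow [247.8 274.6] 19 [[0.4128 0.012 ]]
yellow [315.8 287.6] 19 [[ 0.3854 -0.1537]]
black [375.8 126.7] 298 [[ 0.7836 -0.2961]]
black [351.  132.7] 45 [[ 0.7671 -0.2349]]
black [359.8 147.3] 147 [[ 0.7313 -0.257 ]]
black [132.1 241. ] 519 [[0.4873 0.2958]]
black [385.7 224. ] 101 [[ 0.5435 -0.3224]]
black [373.7 219.9] 13 [[ 0.5528 -0.2929]]
black [446.7 237.3] 204 [[ 0.5146 -0.4719]]
black [254.6 242.6] 15 [[ 0.4906 -0.0027]]
black [373.3 246.7] 34 [[ 0.4875 -0.2924]]
black [313.  254.5] 16 [[ 0.4651 -0.1456]]
black [110.6 274. ] 158 [[0.4065 0.3447]]
case [249.1 108.3] 515 [[0.8047 0.0184]]
case [104.4 239.8] 2577 [[0.4912 0.3422]]
terra [390.  216.4] 24 [[ 0.5624 -0.3327]]
terra [383.2 232.7] 35 [[ 0.5222 -0.3165]]
terra [446.2 235.7] 12 [[ 0.5187 -0.4708]]
terra [251.3 258.3] 1168 [[0.4524 0.0045]]
terra [370.6 251.5] 35 [[ 0.4757 -0.286 ]]
btm [[ 0.5639  0.1437]
 [ 0.5758 -0.1526]]
top [[ 0.6957  0.1431]
 [ 0.7204 -0.144 ]]
[[0.5536 0.4099]
 [0.5609 0.2896]
 [0.46   0.2826]
 [0.4543 0.4023]]
```

View pics/crop1.png

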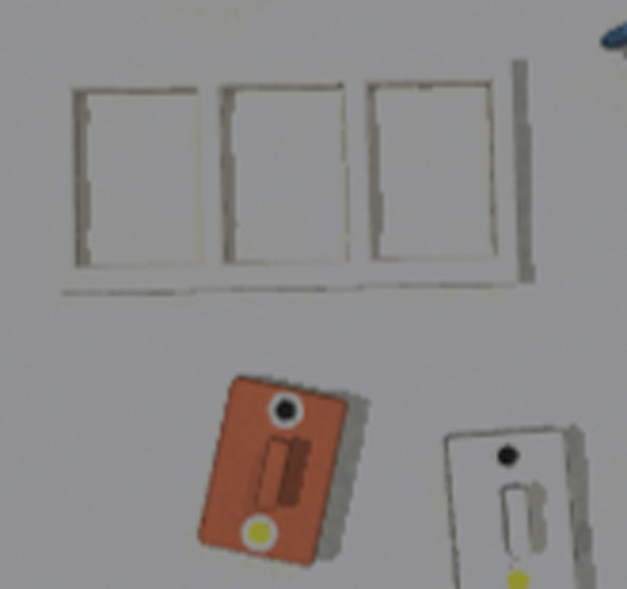

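The crop shows three pockets, with corners at left (73,89)-(204,265), middle (219,86)-(351,263) and right (367,82)-(497,259). I'll press the button first.

```bash
python3 - <<'E'
from h import *
c=imaging.camera('top')
P={'p2':[(73,89),(200,88),(204,265),(76,267)],'p1':[(219,86),(345,83),(351,263),(223,265)],'p0':[(367,82),(491,80),(497,259),(373,261)]}
for k,v in P.items():
    q=plane(c,np.array(v)/3.8+[180,135],.024); e=(q[0]+q[1]-q[2]-q[3])/2
    print(k,q.mean(0).round(4),'yaw',np.arctan2(e[1],e[0]).round(3),np.linalg.norm(e).round(4), q.round(3).tolist())
go([.409,.339,.12],1.643,.1822)
E
```

```text
p2 [0.6383 0.0953] yaw 0.048 0.116 [[0.695, 0.139], [0.698, 0.057], [0.582, 0.051], [0.579, 0.134]]
p1 [6.426e-01 2.000e-04] yaw 0.051 0.1174 [[0.699, 0.044], [0.703, -0.038], [0.586, -0.044], [0.582, 0.039]]
p0 [ 0.6474 -0.0958] yaw 0.052 0.1171 [[0.704, -0.052], [0.708, -0.133], [0.591, -0.139], [0.587, -0.059]]
grasp [0.1845 0.5969 0.2221] shift cm [-29.06 -18.    10.22] spin -0.372 q7 -0.09 tilt [-0.    -0.001 -1.   ]
```

Emit:
move_arm --steps '[{},{}]' --claw 0

```text
$.steps[0]: bad value
```

Emit:
move_arm --steps '[{"dx": -4.15,"dy": -2.57},{"dx": -4.15,"dy": -2.57},{"dx": -4.15,"dy": -2.57},{"dx": -4.15,"dy": -2.57},{"dx": -4.15,"dy": -2.57},{"dx": -4.15,"dy": -2.57},{"dx": -4.15,"dy": -2.57},{"spin": -0.124},{"spin": -0.124},{"spin": -0.124},{"dz": 4},{"dz": 4}]' --claw 0

```text
$.steps[0]: bad value
```

```bash
python3 - <<'E'
from h import *
go([.409,.339,.082],1.643,.1822)
E
```

```text
grasp [0.1845 0.5969 0.2221] shift cm [-29.06 -18.    14.02] spin -0.372 q7 -0.09 tilt [-0.    -0.001 -1.   ]
```

Emit:
move_arm --steps '[{"dx": -4.15,"dy": -2.57,"dz": 0,"spin": 0},{"dx": -4.15,"dy": -2.57,"dz": 0,"spin": 0},{"dx": -4.15,"dy": -2.57,"dz": 0,"spin": 0},{"dx": -4.15,"dy": -2.57,"dz": 0,"spin": 0},{"dx": -4.15,"dy": -2.57,"dz": 0,"spin": 0},{"dx": -4.15,"dy": -2.57,"dz": 0,"spin": 0},{"dx": -4.15,"dy": -2.57,"dz": 0,"spin": 0},{"dx": 0,"dy": 0,"dz": 0,"spin": -0.124},{"dx": 0,"dy": 0,"dz": 0,"spin": -0.124},{"dx": 0,"dy": 0,"dz": 0,"spin": -0.124},{"dx": 0,"dy": 0,"dz": 4,"spin": 0},{"dx": 0,"dy": 0,"dz": 4,"spin": 0}]' --claw 0

```text
time: 1.4
ee_pos: [0.4092, 0.3396, 0.3246]
eef_rot: [-0.036, 0.999, 0.001, 0.001]
ft_force: [1.0, -0.4, -0.4]
width: 0.0026
grip_force: 0.0
```

```bash
python3 - <<'E'
from h import *
go([.409,.339,.082],1.643,.1822)
E
```

```text
grasp [0.4095 0.34   0.1424] shift cm [ 0.07 -0.11  6.04] spin 0.0 q7 0.88 tilt [ 0.002  0.002 -1.   ]
```

Emit:
move_arm --steps '[{"dx": 0,"dy": 0,"dz": 3,"spin": 0},{"dx": 0,"dy": 0,"dz": 2.8,"spin": 0},{"dx": 0,"dy": 0,"dz": 0.3,"spin": 0},{"dx": 0,"dy": 0,"dz": 0.3,"spin": 0},{"dx": 0,"dy": 0,"dz": 0.3,"spin": 0},{"dx": 0,"dy": 0,"dz": 0.2,"spin": 0},{"dx": 0,"dy": 0,"dz": 0,"spin": 0},{"dx": 0,"dy": 0,"dz": 0,"spin": 0}]'

```text
time: 2.2
ee_pos: [0.4093, 0.3397, 0.2567]
eef_rot: [-0.036, 0.999, 0.001, 0.001]
ft_force: [0.1, 0.3, 6.4]
width: 0.0004
grip_force: 3.1
```

```bash
python3 - <<'E'
from h import *
go([.409,.339,.082],1.643,.1822)
c=imaging.camera('side'); cv2.imwrite('pics/side1.png',cv2.resize(c['img'][60:200,100:300,::-1],(800,560)))
E
```

```text
grasp [0.4096 0.3399 0.0745] shift cm [ 0.06 -0.09 -0.75] spin -0.0 q7 0.89 tilt [ 0.001  0.001 -1.   ]
```

View pics/side1.png

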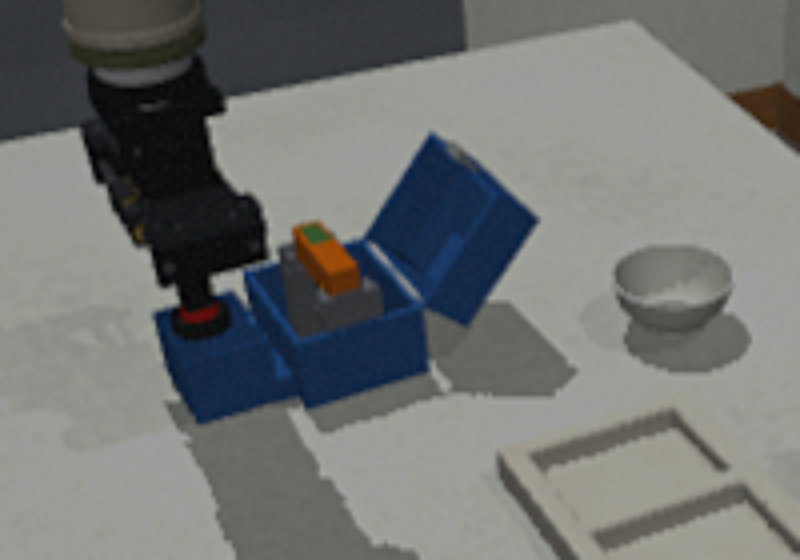

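The case is open: the lid is back at its stop (430,240) and the gauge sits in its cradle (330,255). Next is the terracotta lid.

```bash
python3 - <<'E'
from h import *
go([.4517,.0047,.20],1.384)
E
```

```text
grasp [0.4095 0.34   0.0927] shift cm [ -1.81 -33.73 -10.77] spin 0.259 q7 0.89 tilt [ 0.001  0.001 -1.   ]
```

Emit:
move_arm --steps '[{"dx": 0,"dy": 0,"dz": -5,"spin": 0},{"dx": 0,"dy": 0,"dz": -5,"spin": 0},{"dx": -0.2,"dy": -4.2,"dz": -0.8,"spin": 0},{"dx": -0.2,"dy": -4.2,"dz": 0,"spin": 0},{"dx": -0.2,"dy": -4.2,"dz": 0,"spin": 0},{"dx": -0.2,"dy": -4.2,"dz": 0,"spin": 0},{"dx": -0.2,"dy": -4.2,"dz": 0,"spin": 0},{"dx": -0.2,"dy": -4.2,"dz": 0,"spin": 0},{"dx": -0.3,"dy": -4.2,"dz": 0,"spin": 0},{"dx": -0.3,"dy": -4.3,"dz": 0,"spin": 0},{"dx": 0,"dy": 0,"dz": 0,"spin": 0.13},{"dx": 0,"dy": 0,"dz": 0,"spin": 0.129}]' --claw 4.5

```text
time: 3.45
ee_pos: [0.4513, 0.0032, 0.3639]
eef_rot: [0.097, 0.995, 0.0, 0.0]
ft_force: [0.5, 0.5, -0.6]
width: 0.0451
grip_force: 0.0
```

```bash
python3 - <<'E'
from h import *
c=imaging.camera('wrist'); cv2.imwrite('pics/w1.png',c['img'][:,:,::-1])
for col in('yellow','black'):
    for ce,a in blobs(c,col,60): print(col,ce.round(1),a,plane(c,ce,.032).round(4))
go([.4517,.0047,.051],1.384)
E
```

```text
yellow [251.8 148.4] 105 [[0.4134 0.0122]]
yellow [100.9 153.2] 97 [[ 0.3859 -0.1538]]
black [504.2 105.8] 943 [[0.4213 0.2844]]
black [496.7 183.4] 2325 [[0.5077 0.2817]]
black [130.4 217.4] 74 [[ 0.4657 -0.1461]]
black [251.8 215.7] 60 [[ 0.4919 -0.0032]]
black [253.4 318.2] 56476 [[ 0.6378 -0.0299]]
grasp [0.4513 0.0041 0.1998] shift cm [-0.02  0.06 14.88] spin -0.015 q7 1.24 tilt [ 0.     0.001 -1.   ]
```

View pics/w1.png

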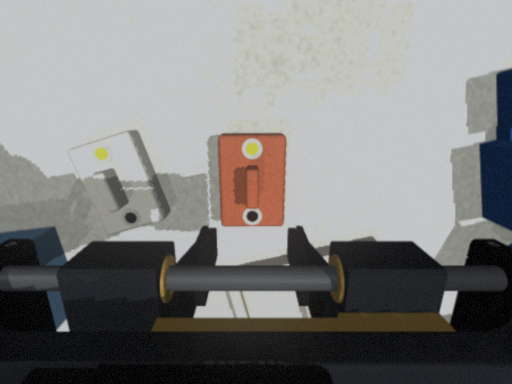

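The wrist view shows the terracotta lid centred (252,182) between the fingers and the white lid at left. I'm going down to grip it.

Emit:
move_arm --steps '[{"dx": -0.1,"dy": 0.06,"dz": 4,"spin": 0},{"dx": 0,"dy": 0,"dz": 4,"spin": 0},{"dx": 0,"dy": 0,"dz": 4,"spin": 0},{"dx": 0,"dy": 0,"dz": 2,"spin": -0.008},{"dx": 0,"dy": 0,"dz": 0.6,"spin": 0},{"dx": 0,"dy": 0,"dz": 0,"spin": 0}]'

```text
time: 4.1
ee_pos: [0.4523, 0.0052, 0.2176]
eef_rot: [0.089, 0.996, -0.0, -0.0]
ft_force: [0.7, 0.5, 1.0]
width: 0.0449
grip_force: 0.0
```

Emit:
move_arm --steps '[{"dx": 0,"dy": 0,"dz": 0,"spin": 0},{"dx": 0,"dy": 0,"dz": 0,"spin": 0},{"dx": 0,"dy": 0,"dz": 0,"spin": 0},{"dx": 0,"dy": 0,"dz": 0,"spin": 0},{"dx": 0,"dy": 0,"dz": 0,"spin": 0},{"dx": 0,"dy": 0,"dz": -1,"spin": 0},{"dx": 0,"dy": 0,"dz": -4,"spin": 0},{"dx": 0,"dy": 0,"dz": -5,"spin": 0},{"dx": 0,"dy": 0,"dz": 0,"spin": 0}]' --claw 0 --squeeze 30

```text
time: 5.0
ee_pos: [0.4541, 0.0048, 0.3238]
eef_rot: [0.09, 0.996, 0.002, 0.004]
ft_force: [0.1, 0.6, -3.5]
width: 0.014
grip_force: 30.0
```

```bash
python3 - <<'E'
from h import *
go([.6383,.0953,.15],np.pi/2+.05)
c=imaging.camera('wrist')
for col in('yellow','black'):
    for ce,a in blobs(c,col,60): print(col,ce.round(1),a,plane(c,ce,.032+.1).round(4))
E
```

```text
grasp [0.4556 0.0052 0.1599] shift cm [-16.36  12.12   1.18] spin -0.229 q7 1.29 tilt [ 0.009  0.003 -1.   ]
yellow [ 75.3 152.8] 141 [[ 0.3821 -0.0897]]
yellow [251.8 179.6] 369 [[0.4181 0.0133]]
black [508.6 187.9] 425 [[0.4532 0.1739]]
black [110.4 225.9] 97 [[ 0.4324 -0.0846]]
black [266.8 321.5] 51766 [[0.5281 0.0047]]
black [ 19.8 255.7] 1211 [[ 0.4424 -0.1529]]
black [252.  294.5] 132 [[ 0.5026 -0.002 ]]
```

Emit:
move_arm --steps '[{"dx": -3.27,"dy": 2.42,"dz": 0,"spin": 0},{"dx": -3.27,"dy": 2.42,"dz": 0,"spin": 0},{"dx": -3.27,"dy": 2.42,"dz": 0,"spin": 0},{"dx": -3.27,"dy": 2.42,"dz": 0,"spin": 0},{"dx": -3.27,"dy": 2.42,"dz": 0,"spin": 0},{"dx": 0,"dy": 0,"dz": 1,"spin": -0.115},{"dx": 0,"dy": 0,"dz": 1,"spin": -0.114},{"dx": 0,"dy": 0,"dz": 1,"spin": 0},{"dx": 0,"dy": 0,"dz": 0,"spin": 0},{"dx": 0,"dy": 0,"dz": 0,"spin": 0}]'

```text
time: 6.05
ee_pos: [0.6345, 0.0949, 0.2874]
eef_rot: [-0.024, 1.0, -0.0, -0.0]
ft_force: [-0.0, -0.2, -1.9]
width: 0.0134
grip_force: 30.0
```

```bash
python3 - <<'E'
from h import *
go([.6382,.0958,.10],np.pi/2+.048)
s=telemetry.read_state(); g=s['ee_pos'][2]-.164
c=imaging.camera('wrist'); cv2.imwrite('pics/w2.png',c['img'][:,:,::-1])
for col in('yellow','black'):
    for ce,a in blobs(c,col,60): print(col,ce.round(1),a,plane(c,ce,.032+g-.054).round(4))
c=imaging.camera('side'); cv2.imwrite('pics/side2.png',cv2.resize(c['img'][100:260,160:360,::-1],(750,600)))
E
```

```text
grasp [0.6343 0.0949 0.1234] shift cm [-0.39  0.07  2.34] spin -0.001 q7 1.53 tilt [-0.001 -0.    -1.   ]
yellow [251.4 179. ] 341 [[0.5944 0.0938]]
black [495.9  45.1] 1627 [[0.515  0.2207]]
black [507.4 101.4] 70 [[0.5428 0.2358]]
black [501.7 122.6] 254 [[0.5544 0.2362]]
black [501.6 183.3] 466 [[0.59   0.2473]]
black [266.2 321.7] 51469 [[0.6996 0.1094]]
black [ 21.5 257.6] 1343 [[ 0.6552 -0.0566]]
black [251.7 294.9] 120 [[0.6774 0.0979]]
```

View pics/w2.png

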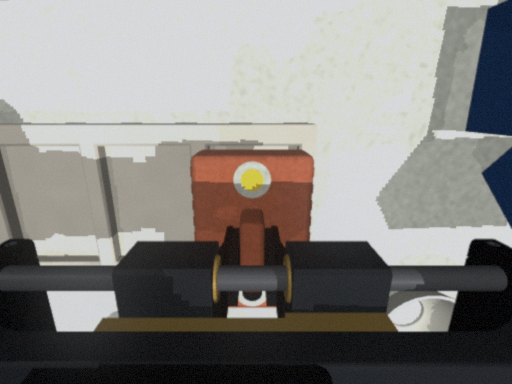

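View pics/side2.png

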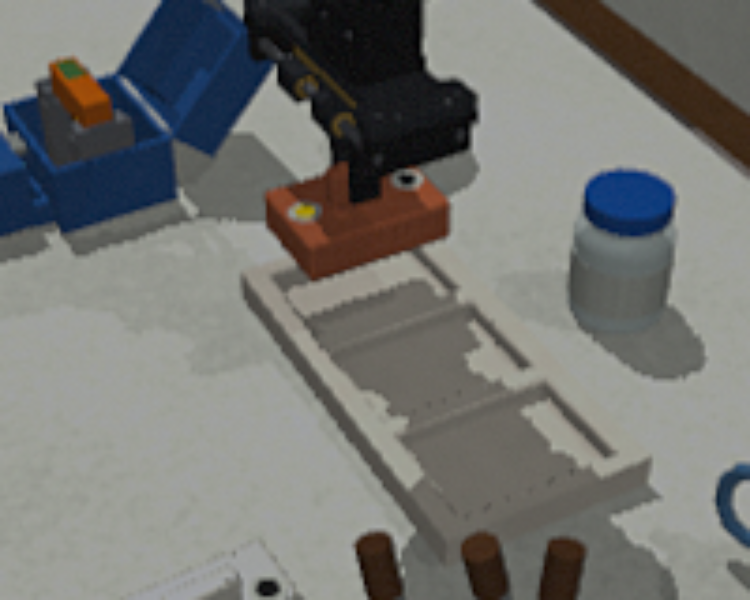

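The lid hangs level over pocket 2: yellow dot at (251,179), and the nest's front edge along rows 124-145. I'll cross-check the nest from this closer view.

```bash
python3 - <<'E'
from h import *
c=imaging.camera('wrist')
g=cv2.cvtColor(c['img'],cv2.COLOR_RGB2GRAY).astype(float)
for name,prof in(('rows col120-180',g[110:165,120:180].mean(1)),):
    print(name,[(110+i,int(v)) for i,v in enumerate(prof)])
print('cols rows190-230',[(85+i,int(v)) for i,v in enumerate(g[190:230,85:125].mean(0))])
print('cols rows126-142',[(300+i,int(v)) for i,v in enumerate(g[128:140,300:330].mean(0))])
for uv in [(150,124),(150,130),(150,145),(92,210),(112,210),(315,135)]: print(uv,plane(c,uv,.024).round(4),plane(c,uv,0).round(4))
E
```

```text
rows col120-180 [(110, 215), (111, 214), (112, 214), (113, 214), (114, 214), (115, 214), (116, 213), (117, 214), (118, 214), (119, 214), (120, 212), (121, 193), (122, 152), (123, 165), (124, 201), (125, 213), (126, 214), (127, 214), (128, 214), (129, 214), (130, 214), (131, 214), (132, 214), (133, 214), (134, 213), (135, 214), (136, 214), (137, 214), (138, 213), (139, 212), (140, 203), (141, 195), (142, 185), (143, 174), (144, 175), (145, 185), (146, 189), (147, 189), (148, 189), (149, 189), (150, 189), (151, 188), (152, 188), (153, 189), (154, 188), (155, 186), (156, 179), (157, 170), (158, 168), (159, 167), (160, 166), (161, 160), (162, 155), (163, 155), (164, 155)]
cols rows190-230 [(85, 154), (86, 154), (87, 154), (88, 153), (89, 154), (90, 154), (91, 155), (92, 155), (93, 155), (94, 155), (95, 155), (96, 155), (97, 155), (98, 155), (99, 156), (100, 155), (101, 154), (102, 150), (103, 145), (104, 138), (105, 130), (106, 118), (107, 107), (108, 97), (109, 90), (110, 84), (111, 81), (112, 88), (113, 97), (114, 108), (115, 117), (116, 128), (117, 138), (118, 144), (119, 149), (120, 153), (121, 154), (122, 154), (123, 155), (124, 155)]
cols rows126-142 [(300, 208), (301, 208), (302, 208), (303, 208), (304, 208), (305, 208), (306, 208), (307, 208), (308, 208), (309, 208), (310, 208), (311, 208), (312, 208), (313, 208), (314, 209), (315, 208), (316, 211), (317, 213), (318, 214), (319, 214), (320, 214), (321, 214), (322, 215), (323, 214), (324, 214), (325, 214), (326, 214), (327, 214), (328, 214), (329, 214)]
(150, 124) [[0.5706 0.0069]] [[ 0.5722 -0.0015]]
(150, 130) [[0.5756 0.0066]] [[ 0.5777 -0.0018]]
(150, 145) [[0.5883 0.0058]] [[ 0.5917 -0.0027]]
(92, 210) [[ 0.651  -0.0515]] [[ 0.6605 -0.0656]]
(112, 210) [[ 0.6501 -0.033 ]] [[ 0.6595 -0.0453]]
(315, 135) [[0.573  0.1475]] [[0.5749 0.153 ]]
```

Emit:
move_arm --steps '[{"dx": -0.43,"dy": 0.08,"dz": 1,"spin": 0},{"dx": 0,"dy": 0,"dz": 2,"spin": 0},{"dx": 0,"dy": 0,"dz": 1.3,"spin": 0},{"dx": 0,"dy": 0,"dz": 0.4,"spin": 0},{"dx": 0,"dy": 0,"dz": 0.4,"spin": 0},{"dx": 0,"dy": 0,"dz": 0.3,"spin": 0},{"dx": 0,"dy": 0,"dz": 0.3,"spin": 0}]'

```text
time: 6.9
ee_pos: [0.6392, 0.096, 0.231]
eef_rot: [-0.025, 1.0, 0.0, 0.0]
ft_force: [0.0, 0.3, -3.4]
width: 0.0136
grip_force: 30.0
```

```bash
python3 - <<'E'
from h import *
go([.6386,.0958,.0636],np.pi/2+.048)
E
```

```text
grasp [0.6393 0.0961 0.067 ] shift cm [ 0.07 -0.03  0.34] spin 0.002 q7 1.55 tilt [ 0.001  0.    -1.   ]
```

Emit:
move_arm --steps '[{"dx": 0,"dy": 0,"dz": 0.2,"spin": 0},{"dx": 0,"dy": 0,"dz": 0.15,"spin": 0},{"dx": 0,"dy": 0,"dz": 0,"spin": 0},{"dx": 0,"dy": 0,"dz": 0,"spin": 0}]'

```text
time: 7.3
ee_pos: [0.6392, 0.0961, 0.2282]
eef_rot: [-0.025, 1.0, 0.0, 0.0]
ft_force: [-1.3, -0.3, 6.1]
width: 0.014
grip_force: 30.0
```

Emit:
move_arm --steps '[{"dx": 0,"dy": 0,"dz": 0,"spin": 0},{"dx": 0,"dy": 0,"dz": 0,"spin": 0},{"dx": 0,"dy": 0,"dz": 0,"spin": 0},{"dx": 0,"dy": 0,"dz": -2,"spin": 0},{"dx": 0,"dy": 0,"dz": -4,"spin": 0},{"dx": 0,"dy": 0,"dz": -4,"spin": 0},{"dx": 0,"dy": 0,"dz": -4,"spin": 0}]' --claw 4.5

```text
time: 8.0
ee_pos: [0.6388, 0.096, 0.3687]
eef_rot: [-0.025, 1.0, -0.0, -0.0]
ft_force: [0.4, 0.2, 0.0]
width: 0.0446
grip_force: 0.0
```

```bash
python3 - <<'E'
from h import *
c=imaging.camera('wrist')
for z in(.042,):
  for col in('yellow','black'):
    for ce,a in blobs(c,col,40): print(col,ce.round(1),a,plane(c,ce,z).round(4))
c=imaging.camera('top')
for col in('yellow','black'):
    for ce,a in blobs(c,col,10,(230,130,345,300)): print('top',col,ce.round(1),a,plane(c,ce,.032).round(4))
go([.4257,-.15,.20],1.672)
E
```

```text
yellow [251.9 149.1] 105 [[0.6    0.0954]]
black [446.7  59.5] 3504 [[0.5015 0.2853]]
black [492.2  23.8] 464 [[0.4682 0.3213]]
black [475.9  69.4] 1189 [[0.5089 0.3171]]
black [506.7  89. ] 113 [[0.5257 0.354 ]]
black [459.5 184.3] 2721 [[0.6282 0.3327]]
black [251.9 217.6] 56 [[0.6802 0.0993]]
black [200.7 252.7] 1114 [[0.7295 0.039 ]]
black [304.3 253.8] 1169 [[0.7247 0.166 ]]
black [254.4 321.9] 53529 [[0.8293 0.11  ]]
top yellow [315.8 287.6] 19 [[ 0.3854 -0.1537]]
top black [242.4 167.4] 925 [[0.6741 0.0318]]
top black [313.  254.5] 16 [[ 0.4651 -0.1456]]
grasp [0.6417 0.0962 0.2096] shift cm [ 22.81 -23.51   0.7 ] spin -0.051 q7 1.51 tilt [ 0.009  0.002 -1.   ]
```

Emit:
move_arm --steps '[{"dx": 3.26,"dy": -3.36,"dz": 0,"spin": 0},{"dx": 3.26,"dy": -3.36,"dz": 0,"spin": 0},{"dx": 3.26,"dy": -3.36,"dz": 0,"spin": 0},{"dx": 3.26,"dy": -3.36,"dz": 0,"spin": 0},{"dx": 3.26,"dy": -3.36,"dz": 0,"spin": 0},{"dx": 3.26,"dy": -3.36,"dz": 0,"spin": 0},{"dx": 3.26,"dy": -3.36,"dz": 0,"spin": -0.048},{"dx": 0,"dy": 0,"dz": 2,"spin": 0},{"dx": 0,"dy": 0,"dz": 2,"spin": 0},{"dx": 0,"dy": 0,"dz": 0,"spin": 0}]'

```text
time: 9.1
ee_pos: [0.4219, -0.1502, 0.3252]
eef_rot: [-0.049, 0.999, 0.0, -0.002]
ft_force: [-0.5, -0.3, 0.8]
width: 0.045
grip_force: 0.0
```

```bash
python3 - <<'E'
from h import *
c=imaging.camera('wrist')
for col in('yellow','black'):
    for ce,a in blobs(c,col,40,(180,0,330,250)): print(col,ce.round(1),a,plane(c,ce,.032).round(4))
go([.4256,-.1498,.054],1.668)
E
```

```text
yellow [250.  158.3] 131 [[ 0.3868 -0.154 ]]
black [205.6 239.8] 413 [[ 0.479  -0.1931]]
black [298. 240.] 405 [[ 0.4698 -0.0942]]
black [250.5 233.1] 77 [[ 0.4666 -0.1459]]
grasp [ 0.4221 -0.1502  0.1626] shift cm [-0.37  0.   10.85] spin 0.001 q7 1.9 tilt [-0.002  0.    -1.   ]
```

Emit:
move_arm --steps '[{"dx": -0.4,"dy": 0,"dz": 4,"spin": 0},{"dx": 0,"dy": 0,"dz": 4,"spin": 0},{"dx": 0,"dy": 0,"dz": 2,"spin": 0},{"dx": 0,"dy": 0,"dz": 0.8,"spin": 0},{"dx": 0,"dy": 0,"dz": 0,"spin": 0}]'

```text
time: 9.65
ee_pos: [0.4272, -0.1498, 0.2193]
eef_rot: [-0.049, 0.999, -0.0, -0.0]
ft_force: [-0.7, -0.7, -0.1]
width: 0.0447
grip_force: 0.0
```

Emit:
move_arm --steps '[{"dx": 0,"dy": 0,"dz": 0,"spin": 0},{"dx": 0,"dy": 0,"dz": 0,"spin": 0},{"dx": 0,"dy": 0,"dz": 0,"spin": 0},{"dx": 0,"dy": 0,"dz": 0,"spin": 0},{"dx": 0,"dy": 0,"dz": 0,"spin": 0},{"dx": 0,"dy": 0,"dz": -1,"spin": 0},{"dx": 0,"dy": 0,"dz": -4,"spin": 0},{"dx": 0,"dy": 0,"dz": -5,"spin": 0},{"dx": 0,"dy": 0,"dz": 0,"spin": 0}]' --claw 0

```text
time: 10.55
ee_pos: [0.4283, -0.1509, 0.3253]
eef_rot: [-0.049, 0.999, -0.0, 0.005]
ft_force: [0.9, 0.3, -2.7]
width: 0.0138
grip_force: 30.0
```

```bash
python3 - <<'E'
from h import *
go([.644,.001,.15],np.pi/2+.05)
E
```

```text
grasp [ 0.4298 -0.151   0.1613] shift cm [-22.78  13.04   1.32] spin 0.047 q7 1.91 tilt [ 0.009 -0.    -1.   ]
```

Emit:
move_arm --steps '[{"dx": -3.8,"dy": 2.17,"dz": 0,"spin": 0},{"dx": -3.8,"dy": 2.17,"dz": 0,"spin": 0},{"dx": -3.8,"dy": 2.17,"dz": 0,"spin": 0},{"dx": -3.8,"dy": 2.17,"dz": 0,"spin": 0},{"dx": -3.8,"dy": 2.17,"dz": 0,"spin": 0},{"dx": -3.8,"dy": 2.17,"dz": 0,"spin": 0.047},{"dx": 0,"dy": 0,"dz": 1.5,"spin": 0},{"dx": 0,"dy": 0,"dz": 1.5,"spin": 0},{"dx": 0,"dy": 0,"dz": 1,"spin": 0},{"dx": 0,"dy": 0,"dz": 0,"spin": 0},{"dx": 0,"dy": 0,"dz": 0,"spin": 0}]'

```text
time: 11.65
ee_pos: [0.6406, 0.0012, 0.2796]
eef_rot: [-0.025, 1.0, 0.0, -0.0]
ft_force: [0.2, 0.7, -1.8]
width: 0.0136
grip_force: 30.0
```

```bash
python3 - <<'E'
from h import *
go([.644,.001,.0653],np.pi/2+.048)
s=telemetry.read_state(); g=s['ee_pos'][2]-.164
c=imaging.camera('wrist')
for col in('yellow','black'):
    for ce,a in blobs(c,col,60,(150,0,350,310)): print(col,ce.round(1),a,plane(c,ce,.032+g-.0553).round(4))
E
```

```text
grasp [0.6406 0.0013 0.1156] shift cm [-0.34 -0.04  5.03] spin 0.002 q7 1.72 tilt [-0.  0. -1.]
yellow [251.4 176.6] 334 [[5.995e-01 1.000e-04]]
black [249.2 273.2] 10807 [[0.6673 0.0019]]
black [252.1 292.6] 94 [[0.6828 0.0046]]
```

Emit:
move_arm --steps '[{"dx": -0.42,"dy": -0.08,"dz": 1,"spin": 0},{"dx": 0,"dy": 0,"dz": 2,"spin": 0},{"dx": 0,"dy": 0,"dz": 0.5,"spin": 0},{"dx": 0,"dy": 0,"dz": 0.4,"spin": 0},{"dx": 0,"dy": 0,"dz": 0.4,"spin": 0},{"dx": 0,"dy": 0,"dz": 0.3,"spin": 0},{"dx": 0,"dy": 0,"dz": 0.2,"spin": 0},{"dx": 0,"dy": 0,"dz": 0.2,"spin": 0},{"dx": 0,"dy": 0,"dz": 0,"spin": 0},{"dx": 0,"dy": 0,"dz": 0,"spin": 0}]'

```text
time: 12.7
ee_pos: [0.6454, 0.0014, 0.2297]
eef_rot: [-0.026, 1.0, 0.0, 0.0]
ft_force: [-0.8, 0.2, 2.3]
width: 0.014
grip_force: 30.0
```

```bash
python3 - <<'E'
from h import *
go([.644,.001,.0653],np.pi/2+.048)
E
```

```text
grasp [0.6455 0.0015 0.0657] shift cm [ 0.16 -0.04  0.04] spin 0.003 q7 1.74 tilt [ 0.001  0.    -1.   ]
```

Emit:
move_arm --steps '[{"dx": 0,"dy": 0,"dz": 0,"spin": 0},{"dx": 0,"dy": 0,"dz": 0,"spin": 0},{"dx": 0,"dy": 0,"dz": 0,"spin": 0},{"dx": 0,"dy": 0,"dz": -2,"spin": 0},{"dx": 0,"dy": 0,"dz": -4,"spin": 0},{"dx": 0,"dy": 0,"dz": -5,"spin": 0},{"dx": 0,"dy": 0,"dz": -5,"spin": 0},{"dx": 0,"dy": 0,"dz": 0,"spin": 0}]' --claw 4.5

```text
time: 13.5
ee_pos: [0.6465, 0.0007, 0.3971]
eef_rot: [-0.025, 1.0, 0.0, 0.006]
ft_force: [0.4, -0.4, 0.5]
width: 0.0447
grip_force: 0.0
```

```bash
python3 - <<'E'
from h import *
c=imaging.camera('wrist')
for col in('yellow','black'):
    for ce,a in blobs(c,col,40,(180,0,400,235)): print(col,ce.round(1),a,plane(c,ce,.042).round(4))
c=imaging.camera('top')
h=cv2.cvtColor(c['img'],cv2.COLOR_RGB2HSV)
m=cv2.inRange(h,(5,120,60),(24,255,255)); m[:,:60]=0; m[:,160:]=0
cn=max(cv2.findContours(m,0,1)[0],key=cv2.contourArea); b=cv2.boxPoints(cv2.minAreaRect(cn))
q=plane(c,b,.096); print(cv2.contourArea(cn),b.round(1).tolist(),q.round(4).tolist(),q.mean(0).round(4))
cv2.imwrite('pics/top2.png',cv2.resize(c['img'][195:295,60:180,::-1],(720,600),interpolation=cv2.INTER_CUBIC))
E
```

```text
yellow [252.3 139.9] 89 [[0.6048 0.0007]]
yellow [332.7 139.8] 90 [[0.5999 0.0955]]
black [327.  203.7] 53 [[0.6798 0.0994]]
black [207.6 231.2] 97 [[ 0.7256 -0.0518]]
black [296.1 231.2] 97 [[0.7199 0.064 ]]
335.5 [[86.4000015258789, 227.60000610351562], [122.80000305175781, 225.3000030517578], [123.5, 236.0], [87.0999984741211, 238.3000030517578]] [[0.518, 0.387], [0.5252, 0.3033], [0.5006, 0.3007], [0.4934, 0.3844]] [0.5093 0.3439]
```

View pics/top2.png

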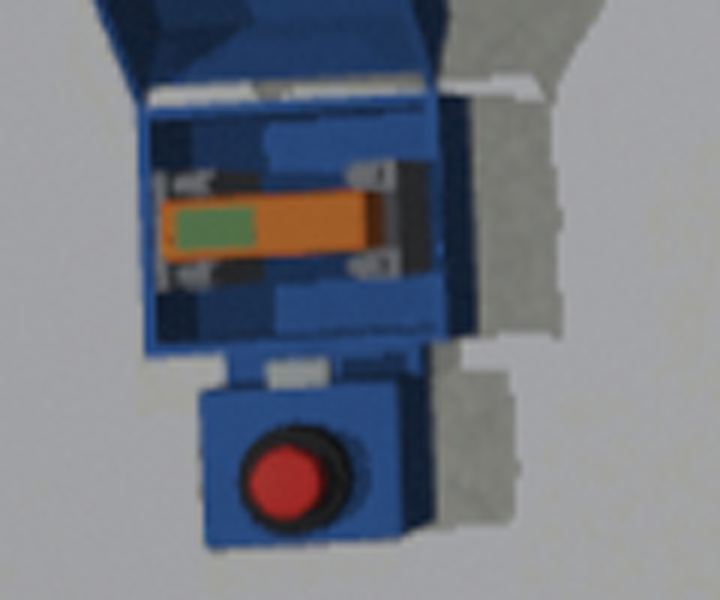

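The gauge bar lies in its cradle at about crop (262,227). Both lids read as seated in the wrist view. Next I go above the gauge.

```bash
python3 - <<'E'
from h import *
go([.507,.346,.2],.078)
E
```

```text
grasp [0.6458 0.0014 0.2264] shift cm [12.11 35.12  2.63] spin 1.544 q7 1.69 tilt [ 0.003  0.001 -1.   ]
```

Emit:
move_arm --steps '[{"dx": 1.51,"dy": 4.39,"dz": 0,"spin": 0},{"dx": 1.51,"dy": 4.39,"dz": 0,"spin": 0},{"dx": 1.51,"dy": 4.39,"dz": 0,"spin": 0},{"dx": 1.51,"dy": 4.39,"dz": 0,"spin": 0},{"dx": 1.51,"dy": 4.39,"dz": 0,"spin": 0},{"dx": 1.51,"dy": 4.39,"dz": 0,"spin": 0},{"dx": 1.51,"dy": 4.39,"dz": 0,"spin": 0},{"dx": 1.51,"dy": 4.39,"dz": 0,"spin": 0},{"dx": 0,"dy": 0,"dz": 0,"spin": 0.14},{"dx": 0,"dy": 0,"dz": 0,"spin": 0.14},{"dx": 0,"dy": 0,"dz": 0,"spin": 0.14},{"dx": 0,"dy": 0,"dz": 0,"spin": 0.14}]' --claw 5

```text
time: 14.8
ee_pos: [0.5062, 0.346, 0.3872]
eef_rot: [0.254, 0.967, -0.001, -0.001]
ft_force: [0.3, -0.2, -0.2]
width: 0.0502
grip_force: 0.0
```

Emit:
move_arm --steps '[{"dx": 0,"dy": 0,"dz": 0,"spin": 0.14},{"dx": 0,"dy": 0,"dz": 0,"spin": 0.14},{"dx": 0,"dy": 0,"dz": 0,"spin": 0.14},{"dx": 0,"dy": 0,"dz": 0,"spin": 0.14},{"dx": 0,"dy": 0,"dz": 0,"spin": 0.14},{"dx": 0,"dy": 0,"dz": 0,"spin": 0.14},{"dx": 0,"dy": 0,"dz": 0,"spin": 0.144},{"dx": 0,"dy": 0,"dz": 0,"spin": 0},{"dx": 0,"dy": 0,"dz": 0,"spin": 0}]'

```text
time: 15.7
ee_pos: [0.5064, 0.3461, 0.3881]
eef_rot: [0.677, 0.736, -0.001, -0.0]
ft_force: [0.4, 0.3, -0.1]
width: 0.0495
grip_force: 0.0
```

```bash
python3 - <<'E'
from h import *
go([.507,.346,.083],.078)
c=imaging.camera('wrist'); cv2.imwrite('pics/w3.png',c['img'][:,:,::-1])
m=cv2.inRange(cv2.cvtColor(c['img'],cv2.COLOR_RGB2HSV),(8,150,130),(24,255,255))
for cn in cv2.findContours(m,0,1)[0]:
    if cv2.contourArea(cn)>150:
        b=cv2.boxPoints(cv2.minAreaRect(cn)); q=plane(c,b,.096); print(b.round(0).tolist(),q.round(4).tolist(),q.mean(0).round(4))
E
```

```text
grasp [0.5061 0.3459 0.2241] shift cm [ 0.02  0.11 14.11] spin 0.004 q7 -0.45 tilt [-0.001 -0.001 -1.   ]
[[244.0, 150.0], [266.0, 150.0], [266.0, 226.0], [244.0, 226.0]] [[0.4952, 0.389], [0.5164, 0.3908], [0.5241, 0.3113], [0.501, 0.3094]] [0.5092 0.3501]
```

View pics/w3.png

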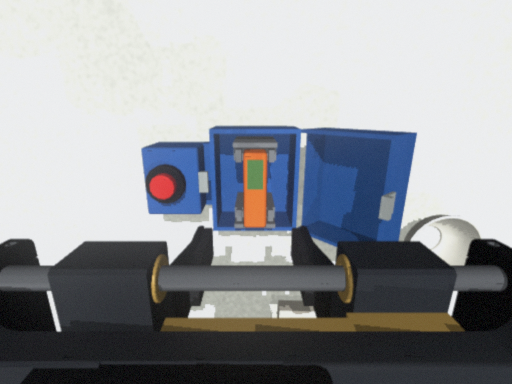

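The wrist view shows the bar at (255,188), spanning rows 150-226, square to the fingers. Going down to grip it.

Emit:
move_arm --steps '[{"dx": 0.28,"dy": 0.3,"dz": 4,"spin": 0},{"dx": 0,"dy": 0,"dz": 4,"spin": 0},{"dx": 0,"dy": 0,"dz": 3,"spin": 0},{"dx": 0,"dy": 0,"dz": 2,"spin": 0},{"dx": 0,"dy": 0,"dz": 0.95,"spin": 0},{"dx": 0,"dy": 0,"dz": 0,"spin": 0},{"dx": 0,"dy": 0,"dz": 0,"spin": 0}]'

```text
time: 16.45
ee_pos: [0.5098, 0.3492, 0.2507]
eef_rot: [0.679, 0.734, 0.001, 0.0]
ft_force: [1.3, -0.9, 0.5]
width: 0.0498
grip_force: 0.0
```

```bash
python3 - <<'E'
from h import *
go([.509,.349,.0845],.083)
E
```

```text
grasp [0.51   0.3493 0.0867] shift cm [-0.02 -0.1   0.22] spin -0.004 q7 -0.4 tilt [ 0.001  0.001 -1.   ]
```

Emit:
move_arm --steps '[{"dx": 0,"dy": 0,"dz": 0,"spin": 0},{"dx": 0,"dy": 0,"dz": 0,"spin": 0},{"dx": 0,"dy": 0,"dz": 0,"spin": 0},{"dx": 0,"dy": 0,"dz": 0,"spin": 0},{"dx": 0,"dy": 0,"dz": 0,"spin": 0},{"dx": 0,"dy": 0,"dz": 0,"spin": 0}]' --claw 0 --squeeze 30

```text
time: 17.05
ee_pos: [0.5094, 0.3491, 0.2501]
eef_rot: [0.679, 0.734, 0.0, -0.0]
ft_force: [-1.7, -0.3, 3.2]
width: 0.024
grip_force: 30.0
```

```bash
python3 - <<'E'
from h import *
go([.509,.349,.0845],.083)
c=imaging.camera('wrist')
m=cv2.inRange(cv2.cvtColor(c['img'],cv2.COLOR_RGB2HSV),(8,150,130),(24,255,255))
for cn in cv2.findContours(m,0,1)[0]:
    if cv2.contourArea(cn)>150: print(cv2.boundingRect(cn))
cv2.imwrite('pics/w4.png',c['img'][:,:,::-1])
E
```

```text
grasp [0.5095 0.3492 0.0861] shift cm [-0.02 -0.05  0.16] spin -0.005 q7 -0.4 tilt [ 0.  0. -1.]
(232, 291, 39, 28)
(230, 187, 45, 79)
```

View pics/w4.png

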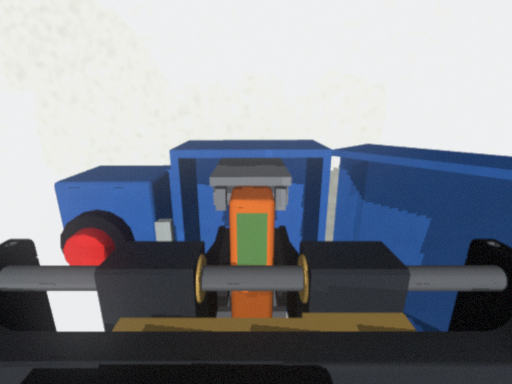

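The gauge is gripped, with the bar's far end at row about 187. I'll lift it and check the tip in the side view.

Emit:
move_arm --steps '[{"dx": 0,"dy": 0,"dz": -1,"spin": 0},{"dx": 0,"dy": 0,"dz": -3,"spin": 0},{"dx": 0,"dy": 0,"dz": -4,"spin": 0},{"dx": 0,"dy": 0,"dz": -4,"spin": 0},{"dx": 0,"dy": 0,"dz": 0,"spin": 0},{"dx": 0,"dy": 0,"dz": 0,"spin": 0},{"dx": 0,"dy": 0,"dz": 0,"spin": 0}]'

```text
time: 17.8
ee_pos: [0.509, 0.3489, 0.3686]
eef_rot: [0.679, 0.734, -0.001, -0.0]
ft_force: [-0.7, 0.3, -1.5]
width: 0.0238
grip_force: 30.0
```

```bash
python3 - <<'E'
from h import *
go([.6847,.0045,.20],.083)
s=telemetry.read_state(); M=Ro.from_quat(s['eef_rot']).as_matrix(); g=s['ee_pos']+M[:,2]*.164
c=imaging.camera('wrist')
m=cv2.inRange(cv2.cvtColor(c['img'],cv2.COLOR_RGB2HSV),(8,150,130),(24,255,255)); m[275:]=0
ys=np.where(m[:,240:265].sum(1)>255*12)[0]; print(ys[0])
e=plane(c,(252,ys[0]),g[2]+.010)[0]; print('bar end',e, 'centre', (e-.04*M[:2,0]).round(4),'grasp',g.round(4), 'off along tool x', ((e-g[:2])@M[:2,0]-.04).round(4))
c=imaging.camera('side')
uv=c['camera_matrix']@(c['R']@np.array([g[0],g[1],g[2]-.075])+c['t']); uv=uv[:2]/uv[2]; print('expected tip px',uv)
x,y=uv.astype(int); cv2.imwrite('pics/s4.png',cv2.resize(c['img'][y-60:y+30,x-60:x+60,::-1],(800,600),interpolation=cv2.INTER_CUBIC)); print(x-60,y-60)
E
```

```text
grasp [0.5088 0.3487 0.2046] shift cm [-35.68  14.86   0.48] spin -0.005 q7 -0.45 tilt [-0.002 -0.001 -1.   ]
187
bar end [0.50563262 0.39371322] centre [0.5087 0.3538] grasp [0.5088 0.3487 0.2046] off along tool x 0.0051
expected tip px [177.88696141 110.73194914]
117 50
```

View pics/s4.png

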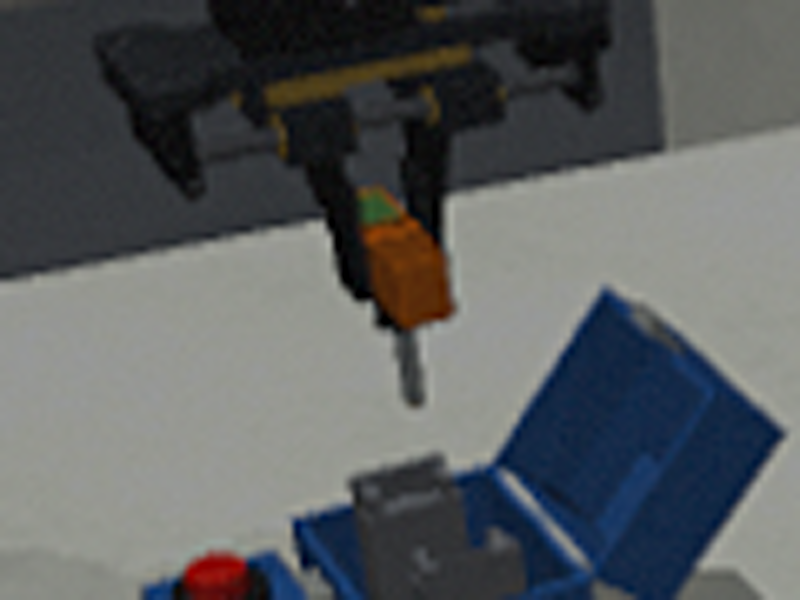

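The gauge hangs upright with its tip at crop (413,404), within about 2 mm of where I expected it. I'm going to the white lid's black dot.

Emit:
move_arm --steps '[{"dx": -4.5,"dy": 0,"dz": 0,"spin": 0},{"dx": -4.5,"dy": 0,"dz": 0,"spin": 0},{"dx": -4.5,"dy": 0,"dz": 0,"spin": 0},{"dx": -4.5,"dy": 0,"dz": 0,"spin": 0},{"dx": -3.5,"dy": 2.97,"dz": 0,"spin": 0},{"dx": -3.5,"dy": 2.97,"dz": 0,"spin": 0},{"dx": -3.5,"dy": 2.97,"dz": 0,"spin": 0},{"dx": -3.5,"dy": 2.97,"dz": 0,"spin": 0},{"dx": -3.5,"dy": 2.97,"dz": 0,"spin": 0},{"dx": 0,"dy": 0,"dz": 2,"spin": 0},{"dx": 0,"dy": 0,"dz": 2,"spin": 0},{"dx": 0,"dy": 0,"dz": 0,"spin": 0}]'

```text
time: 19.1
ee_pos: [0.6843, 0.0067, 0.3255]
eef_rot: [0.679, 0.734, -0.002, -0.002]
ft_force: [-1.3, 0.8, 0.1]
width: 0.0237
grip_force: 30.0
```

```bash
python3 - <<'E'
from h import *
go([.6847,.006,.1145],.083)
c=imaging.camera('side'); cv2.imwrite('pics/s5.png',cv2.resize(c['img'][110:230,200:360,::-1],(800,600),interpolation=cv2.INTER_CUBIC))
E
```

```text
grasp [0.6833 0.0066 0.1615] shift cm [-0.07  0.17  4.7 ] spin -0.006 q7 0.24 tilt [-0.007 -0.001 -1.   ]
```

View pics/s5.png

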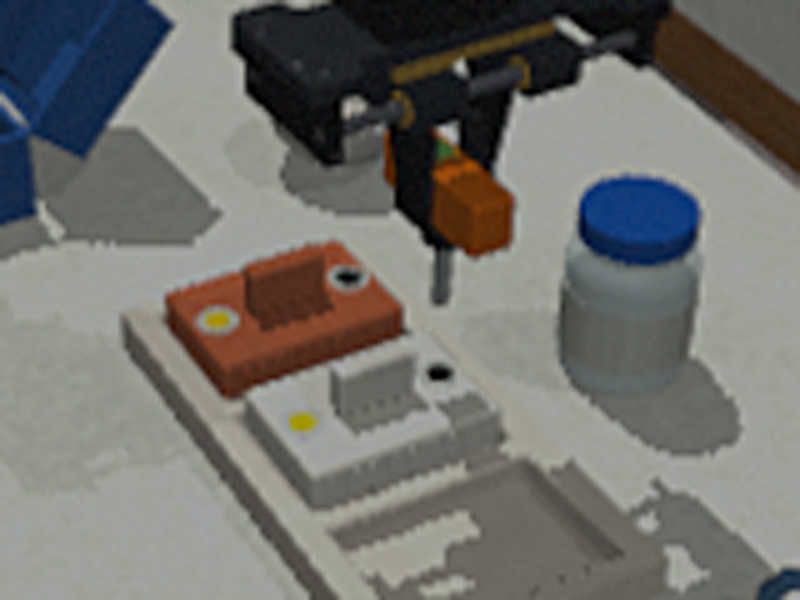

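Both lids are seated flat, and the tip (440,300) is above the white lid's black dot (438,374). Touching now.

Emit:
move_arm --steps '[{"dx": 0,"dy": 0.1,"dz": 2,"spin": 0},{"dx": 0,"dy": 0,"dz": 1.5,"spin": 0},{"dx": 0,"dy": 0,"dz": 0.6,"spin": 0},{"dx": 0,"dy": 0,"dz": 0.3,"spin": 0},{"dx": 0,"dy": 0,"dz": 0.3,"spin": 0},{"dx": 0,"dy": 0,"dz": 0,"spin": 0}]'

```text
time: 19.75
ee_pos: [0.6862, 0.0068, 0.283]
eef_rot: [0.679, 0.734, 0.0, 0.0]
ft_force: [0.3, -0.2, -1.6]
width: 0.024
grip_force: 30.0
```

```bash
python3 - <<'E'
from h import *
go([.6847,.006,.1145],.083)
c=imaging.camera('side'); cv2.imwrite('pics/s6.png',cv2.resize(c['img'][150:210,250:330,::-1],(800,600),interpolation=cv2.INTER_CUBIC))
E
```

```text
grasp [0.6862 0.0068 0.119 ] shift cm [-0.07 -0.16  0.45] spin -0.005 q7 0.26 tilt [ 0.  0. -1.]
```

View pics/s6.png

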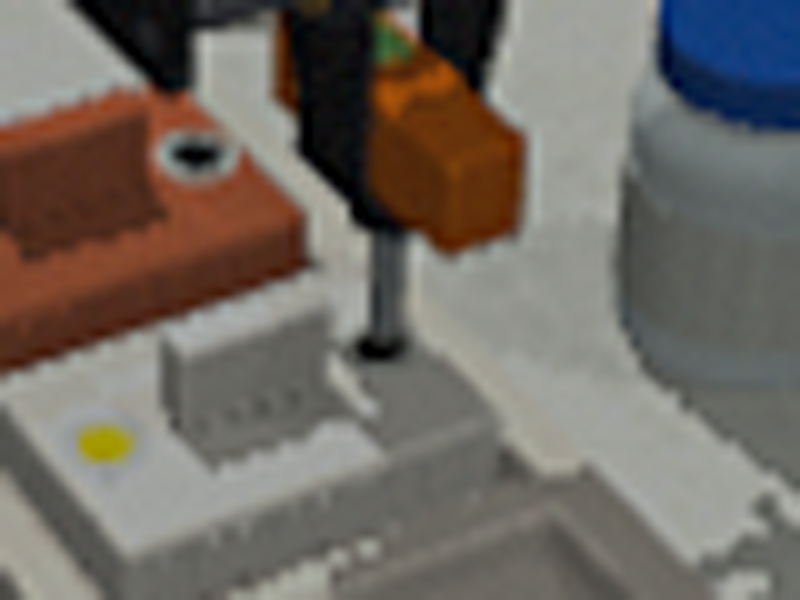

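The tip is right over the black dot (380,350), just above contact. Pressing a few mm and holding.

Emit:
move_arm --steps '[{"dx": -0.05,"dy": -0.1,"dz": 0.2,"spin": 0},{"dx": 0,"dy": 0,"dz": 0.15,"spin": 0},{"dx": 0,"dy": 0,"dz": 0.1,"spin": 0},{"dx": 0,"dy": 0,"dz": 0,"spin": 0},{"dx": 0,"dy": 0,"dz": 0,"spin": 0},{"dx": 0,"dy": 0,"dz": 0,"spin": 0},{"dx": 0,"dy": 0,"dz": 0,"spin": 0}]'

```text
time: 20.5
ee_pos: [0.6852, 0.0061, 0.2784]
eef_rot: [0.679, 0.734, 0.0, 0.0]
ft_force: [0.3, 0.0, 0.8]
width: 0.024
grip_force: 30.0
```

```bash
python3 - <<'E'
from h import *
go([.6847,.006,.1145],.083)
E
```

```text
grasp [0.6853 0.0061 0.1144] shift cm [-0.01 -0.06 -0.01] spin -0.005 q7 0.26 tilt [ 0.  0. -1.]
```

Emit:
move_arm --steps '[{"dx": 0,"dy": 0,"dz": 0,"spin": 0},{"dx": 0,"dy": 0,"dz": 0,"spin": 0},{"dx": 0,"dy": 0,"dz": -1,"spin": 0},{"dx": 0,"dy": 0,"dz": -3.5,"spin": 0},{"dx": 0.14,"dy": -4.03,"dz": 0,"spin": 0},{"dx": 0.14,"dy": -4.03,"dz": 0,"spin": 0},{"dx": 0,"dy": 0,"dz": 0,"spin": 0},{"dx": 0,"dy": 0,"dz": 2,"spin": 0},{"dx": 0,"dy": 0,"dz": 1.5,"spin": 0},{"dx": 0,"dy": 0,"dz": 0.4,"spin": 0},{"dx": 0,"dy": 0,"dz": 0,"spin": 0},{"dx": 0,"dy": 0,"dz": 0,"spin": 0}]'

```text
time: 21.7
ee_pos: [0.6049, 0.0025, 0.2846]
eef_rot: [0.679, 0.734, 0.0, 0.0]
ft_force: [-0.6, 0.7, -1.3]
width: 0.0236
grip_force: 30.0
```

```bash
python3 - <<'E'
from h import *
go([.6048,.0022,.1145],.083)
E
```

```text
grasp [0.605  0.0025 0.1206] shift cm [-0.03 -0.02  0.61] spin -0.005 q7 0.24 tilt [ 0. -0. -1.]
```

Emit:
move_arm --steps '[{"dx": 0,"dy": 0,"dz": 0.3,"spin": 0},{"dx": 0,"dy": 0,"dz": 0.2,"spin": 0},{"dx": 0,"dy": 0,"dz": 0.1,"spin": 0},{"dx": 0,"dy": 0,"dz": 0,"spin": 0},{"dx": 0,"dy": 0,"dz": 0,"spin": 0},{"dx": 0,"dy": 0,"dz": 0,"spin": 0},{"dx": 0,"dy": 0,"dz": 0,"spin": 0},{"dx": 0,"dy": 0,"dz": 0,"spin": 0}]'

```text
time: 22.5
ee_pos: [0.6046, 0.0027, 0.2783]
eef_rot: [0.679, 0.734, 0.0, 0.0]
ft_force: [1.0, -0.3, 0.0]
width: 0.0241
grip_force: 30.0
```

```bash
python3 - <<'E'
from h import *
go([.6800,.1009,.16],.083)
c=imaging.camera('side'); cv2.imwrite('pics/s7.png',cv2.resize(c['img'][130:220,210:330,::-1],(800,600),interpolation=cv2.INTER_CUBIC))
E
```

```text
grasp [0.6047 0.0027 0.1143] shift cm [ 9.2   8.27 -4.56] spin -0.005 q7 0.24 tilt [ 0.  0. -1.]
```

View pics/s7.png

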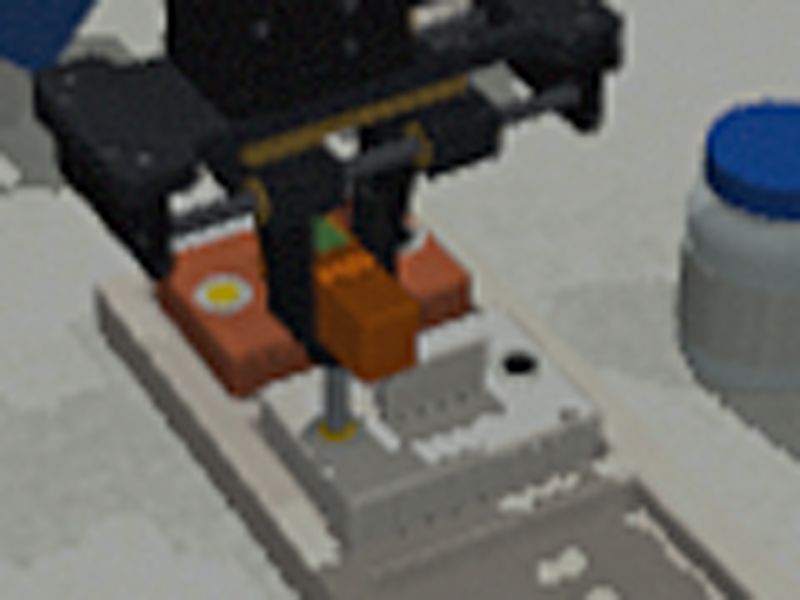

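The tip stands in the middle of the yellow dot (335,430). Next is the terracotta lid's black dot.

Emit:
move_arm --steps '[{"dx": 0,"dy": 0,"dz": 0,"spin": 0},{"dx": 0,"dy": 0,"dz": -1,"spin": 0},{"dx": 0,"dy": 0,"dz": -3.6,"spin": 0},{"dx": 3.07,"dy": 2.76,"dz": 0,"spin": 0},{"dx": 3.07,"dy": 2.76,"dz": 0,"spin": 0},{"dx": 3.07,"dy": 2.76,"dz": 0,"spin": 0},{"dx": 0,"dy": 0,"dz": 0,"spin": 0},{"dx": 0,"dy": 0,"dz": 2,"spin": 0},{"dx": 0,"dy": 0,"dz": 1.5,"spin": 0},{"dx": 0,"dy": 0,"dz": 0.5,"spin": 0},{"dx": 0,"dy": 0,"dz": 0,"spin": 0},{"dx": 0,"dy": 0,"dz": 0,"spin": 0}]'

```text
time: 23.75
ee_pos: [0.6801, 0.1007, 0.2849]
eef_rot: [0.679, 0.734, 0.0, 0.0]
ft_force: [0.8, 0.3, -0.5]
width: 0.0236
grip_force: 30.0
```

```bash
python3 - <<'E'
from h import *
go([.6800,.1009,.1143],.083)
E
```

```text
grasp [0.6801 0.1008 0.1209] shift cm [ 0.01 -0.01  0.66] spin -0.005 q7 0.12 tilt [ 0.001  0.    -1.   ]
```

Emit:
move_arm --steps '[{"dx": 0,"dy": 0,"dz": 0.3,"spin": 0},{"dx": 0,"dy": 0,"dz": 0.2,"spin": 0},{"dx": 0,"dy": 0,"dz": 0.15,"spin": 0},{"dx": 0,"dy": 0,"dz": 0,"spin": 0},{"dx": 0,"dy": 0,"dz": 0,"spin": 0},{"dx": 0,"dy": 0,"dz": 0,"spin": 0},{"dx": 0,"dy": 0,"dz": 0,"spin": 0},{"dx": 0,"dy": 0,"dz": 0,"spin": 0}]'

```text
time: 24.55
ee_pos: [0.68, 0.101, 0.2779]
eef_rot: [0.679, 0.734, 0.0, 0.0]
ft_force: [1.5, -0.2, 0.5]
width: 0.0239
grip_force: 30.0
```

```bash
python3 - <<'E'
from h import *
c=imaging.camera('side')
for col in('yellow','black'):
    for ce,a in blobs(c,col,6,(200,130,345,260)): print(col,ce.round(1),a,plane(c,ce,.042).round(4))
go([.6000,.0969,.16],.083)
E
```

```text
yellow [243.  173.5] 10 [[0.6028 0.0967]]
yellow [260. 194.] 9 [[0.6075 0.0011]]
black [261.5 137. ] 387 [[0.7259 0.2386]]
black [342.2 131.1] 16 [[0.9648 0.1598]]
black [316.4 155.6] 8 [[0.823 0.082]]
black [269.3 165.2] 11 [[0.6828 0.0995]]
black [287.4 184.1] 13 [[0.688  0.0058]]
black [260.8 251.6] 149 [[ 0.5283 -0.1688]]
black [309.3 252.1] 147 [[ 0.6201 -0.2142]]
black [289.6 253.5] 114 [[ 0.5808 -0.1996]]
grasp [0.6801 0.101  0.1139] shift cm [ 0.22 -8.01 -4.62] spin -0.005 q7 0.12 tilt [ 0.  0. -1.]
```

Emit:
move_arm --steps '[{"dx": 0,"dy": 0,"dz": 0,"spin": 0},{"dx": 0,"dy": 0,"dz": -1,"spin": 0},{"dx": 0,"dy": 0,"dz": -3.6,"spin": 0},{"dx": 0.11,"dy": -4.0,"dz": 0,"spin": 0},{"dx": 0.11,"dy": -4.0,"dz": 0,"spin": 0},{"dx": 0,"dy": 0,"dz": 0,"spin": 0},{"dx": 0,"dy": 0,"dz": 2,"spin": 0},{"dx": 0,"dy": 0,"dz": 1.5,"spin": 0},{"dx": 0,"dy": 0,"dz": 0.5,"spin": 0},{"dx": 0,"dy": 0,"dz": 0.3,"spin": 0},{"dx": 0,"dy": 0,"dz": 0.15,"spin": 0},{"dx": 0,"dy": 0,"dz": 0.15,"spin": 0}]'

```text
time: 25.8
ee_pos: [0.6003, 0.0967, 0.2782]
eef_rot: [0.679, 0.734, 0.0, 0.0]
ft_force: [-1.1, 0.0, 0.9]
width: 0.0239
grip_force: 30.0
```

Emit:
move_arm --steps '[{"dx": 0,"dy": 0,"dz": 0,"spin": 0},{"dx": 0,"dy": 0,"dz": 0,"spin": 0},{"dx": 0,"dy": 0,"dz": 0,"spin": 0},{"dx": 0,"dy": 0,"dz": 0,"spin": 0},{"dx": 0,"dy": 0,"dz": 0,"spin": 0},{"dx": 0,"dy": 0,"dz": 0,"spin": 0}]'

```text
time: 26.4
ee_pos: [0.6002, 0.0968, 0.2779]
eef_rot: [0.679, 0.734, 0.0, 0.0]
ft_force: [-0.6, -1.9, 1.9]
width: 0.0239
grip_force: 30.0
```

```bash
python3 - <<'E'
from h import *
go([.6000,.0969,.1139],.083)
go([.5095,.3492,.205],None)
E
```

```text
grasp [0.6002 0.0968 0.1139] shift cm [ 0.01 -0.02 -0.  ] spin -0.005 q7 0.08 tilt [ 0.001  0.    -1.   ]
grasp [0.6002 0.0968 0.1139] shift cm [25.87 -7.08 -9.11] spin 0 q7 0.08 tilt [ 0.001  0.    -1.   ]
```

Emit:
move_arm --steps '[{"dx": 0,"dy": 0,"dz": -1,"spin": 0},{"dx": 0,"dy": 0,"dz": -4,"spin": 0},{"dx": 0,"dy": 0,"dz": -4.1,"spin": 0},{"dx": 2.3,"dy": -3.54,"dz": 0,"spin": 0},{"dx": 2.3,"dy": -3.54,"dz": 0,"spin": 0},{"dx": 4.25,"dy": 0,"dz": 0,"spin": 0},{"dx": 4.25,"dy": 0,"dz": 0,"spin": 0},{"dx": 4.25,"dy": 0,"dz": 0,"spin": 0},{"dx": 4.25,"dy": 0,"dz": 0,"spin": 0},{"dx": 4.27,"dy": 0,"dz": 0,"spin": 0},{"dx": 0,"dy": 0,"dz": 0,"spin": 0},{"dx": 0,"dy": 0,"dz": 0,"spin": 0}]'

```text
time: 27.6
ee_pos: [0.5087, 0.3503, 0.3687]
eef_rot: [0.678, 0.735, -0.0, 0.0]
ft_force: [1.0, 0.4, -1.4]
width: 0.0238
grip_force: 30.0
```

```bash
python3 - <<'E'
from h import *
go([.5095,.3492,.0861],.088)
E
```

```text
grasp [0.5087 0.3502 0.2047] shift cm [-0.1   0.08 11.86] spin -0.008 q7 -0.43 tilt [-0.    -0.001 -1.   ]
```

Emit:
move_arm --steps '[{"dx": -0.08,"dy": 0.07,"dz": 4,"spin": -0.005},{"dx": 0,"dy": 0,"dz": 4,"spin": 0},{"dx": 0,"dy": 0,"dz": 2,"spin": 0},{"dx": 0,"dy": 0,"dz": 0,"spin": 0},{"dx": 0,"dy": 0,"dz": 0,"spin": 0},{"dx": 0,"dy": 0,"dz": 0,"spin": 0}]'

```text
time: 28.2
ee_pos: [0.5109, 0.3483, 0.2708]
eef_rot: [0.677, 0.736, 0.001, 0.0]
ft_force: [-1.0, 0.0, -1.1]
width: 0.0235
grip_force: 30.0
```

```bash
python3 - <<'E'
from h import *
go([.5095,.3492,.0861],.088)
E
```

```text
grasp [0.5112 0.3486 0.1068] shift cm [ 0.07 -0.17  2.07] spin -0.006 q7 -0.38 tilt [ 0.002  0.002 -1.   ]
```

Emit:
move_arm --steps '[{"dx": 0.05,"dy": -0.13,"dz": 0.3,"spin": -0.005},{"dx": 0,"dy": 0,"dz": 0.3,"spin": 0},{"dx": 0,"dy": 0,"dz": 0,"spin": 0},{"dx": 0,"dy": 0,"dz": 0,"spin": 0}]'

```text
time: 28.6
ee_pos: [0.5087, 0.349, 0.2628]
eef_rot: [0.675, 0.738, 0.0, -0.0]
ft_force: [-0.4, 0.7, -0.9]
width: 0.0238
grip_force: 30.0
```

```bash
python3 - <<'E'
from h import *
go([.5095,.3492,.0861],.088)
E
```

```text
grasp [0.5087 0.349  0.0988] shift cm [0.01 0.08 1.27] spin 0.0 q7 -0.38 tilt [ 0.  0. -1.]
```

Emit:
move_arm --steps '[{"dx": 0,"dy": 0.05,"dz": 0.4,"spin": 0},{"dx": 0,"dy": 0,"dz": 0.4,"spin": 0},{"dx": 0,"dy": 0,"dz": 0.3,"spin": 0},{"dx": 0,"dy": 0,"dz": 0.12,"spin": 0},{"dx": 0,"dy": 0,"dz": 0,"spin": 0},{"dx": 0,"dy": 0,"dz": 0,"spin": 0}]'

```text
time: 29.2
ee_pos: [0.5093, 0.349, 0.2506]
eef_rot: [0.675, 0.738, 0.0, 0.0]
ft_force: [0.1, -0.7, -1.4]
width: 0.0237
grip_force: 30.0
```

```bash
python3 - <<'E'
from h import *
go([.5095,.3492,.0861],.088)
E
```

```text
grasp [0.5093 0.349  0.0866] shift cm [0.01 0.02 0.05] spin -0.0 q7 -0.37 tilt [ 0.  0. -1.]
```

Back within 0.5 mm of the grip pose with no cheek contact. Setting it down and releasing.

Emit:
move_arm --steps '[{"dx": 0,"dy": 0,"dz": 0.06,"spin": 0},{"dx": 0,"dy": 0,"dz": 0,"spin": 0},{"dx": 0,"dy": 0,"dz": 0,"spin": 0}]'

```text
time: 29.5
ee_pos: [0.5093, 0.3491, 0.2501]
eef_rot: [0.675, 0.738, 0.0, 0.0]
ft_force: [0.9, -0.6, -0.1]
width: 0.024
grip_force: 30.0
```

Emit:
move_arm --steps '[{"dx": 0,"dy": 0,"dz": 0,"spin": 0},{"dx": 0,"dy": 0,"dz": 0,"spin": 0},{"dx": 0,"dy": 0,"dz": 0,"spin": 0},{"dx": 0,"dy": 0,"dz": 0,"spin": 0},{"dx": 0,"dy": 0,"dz": -1,"spin": 0},{"dx": 0,"dy": 0,"dz": -3,"spin": 0},{"dx": 0,"dy": 0,"dz": -5,"spin": 0},{"dx": 0,"dy": 0,"dz": -4.8,"spin": 0},{"dx": 0,"dy": 0,"dz": 0,"spin": 0},{"dx": 0,"dy": 0,"dz": 0,"spin": 0},{"dx": 0,"dy": 0,"dz": 0,"spin": 0}]' --claw 5

```text
time: 30.6
ee_pos: [0.5089, 0.3489, 0.3874]
eef_rot: [0.675, 0.738, -0.001, -0.0]
ft_force: [0.9, -0.1, -0.0]
width: 0.0501
grip_force: 0.0
```

```bash
python3 - <<'E'
from h import *
go([.507,.346,.2],.088)
c=imaging.camera('wrist')
m=cv2.inRange(cv2.cvtColor(c['img'],cv2.COLOR_RGB2HSV),(8,150,130),(24,255,255))
for cn in cv2.findContours(m,0,1)[0]:
    if cv2.contourArea(cn)>150:
        b=cv2.boxPoints(cv2.minAreaRect(cn)); q=plane(c,b,.096); print(b.round(0).tolist(),q.mean(0).round(4))
c=imaging.camera('side')
for col in('yellow','black'):
    for ce,a in blobs(c,col,6,(220,150,300,200)): print(col,ce.round(1),a,plane(c,ce,.042).round(4))
for ce,a in blobs(c,'case',60): print('case',ce.round(1),a)
E
```

```text
grasp [0.5087 0.3488 0.2234] shift cm [-0.27 -0.2   2.34] spin 0.0 q7 -0.43 tilt [-0.001 -0.001 -1.   ]
[[241.0, 153.0], [264.0, 153.0], [264.0, 229.0], [241.0, 229.0]] [0.5095 0.3501]
yellow [243.  173.5] 10 [[0.6028 0.0967]]
yellow [260. 194.] 15 [[0.6075 0.0011]]
black [269.3 165. ] 6 [[0.6833 0.1002]]
black [287.5 184.2] 10 [[0.688  0.0052]]
case [209.9 117.4] 384
case [161.9 152.3] 136
case [327.2 154.1] 259
case [149.5 158.2] 62
```

```bash
python3 -c "
from bench import job; print(job.close_job())"
```

```text
the job is handed in; nothing more can be done
None
```

I've handed the job in after about 31 s of robot time, and no verdict came back. The case is open, the white lid (pocket 1) and terracotta lid (pocket 2) are seated, the dots were touched in order with blue absent, and the gauge is back in its cradle within about 1 mm.

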